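Copy a crystal's corner angle to the trim saw sled with a locking bevel

ROBOT

A 6-joint arm with a two-finger parallel gripper is mounted at the origin on the work surface. World frame = base frame: x ahead of the robot, y to its left, z up, the work surface at z = 0. Lengths are in m, angles in rad, forces in N, time in s.
With the tool pointing down it reaches from about 0.375 to 0.925 m from the base axis. Payload 5.7 kg.
Tool frame: the origin (TCP) lies midway between the tips of the shut fingers; the grasp point (between the pads) lies 19 mm behind it; z points along the fingers, x is the direction in which the jaws open and shut, and the axes are right-handed (so a half turn about z gives the same grasp; the last joint's range is limited). The gripper opens to 88 mm and grips with 3 to 60 N. Pads are 20 mm wide; open, the fingers measure 115 mm over their backs; the gripper's body (75 mm by 178 mm) begins 61 mm behind the grasp point.
Start: joints at [-1.417, 0.359, 1.51, -0, 1.272, -0.115], TCP at [0.159, -0.578, 0.223] pointing down, gripper open.
Joint ranges: [-2.97, 2.97], [-1.01, 2.36], [0.21, 2.38], [-0.96, 4.11], [0.2, 2.71], [-2.98, 2.98]. Speed limits (rad/s): [2.39, 2.39, 3.14, 3.14, 3.14, 3.14].

INTERFACE

Orientations are given as a unit quaternion [x, y, z, w].
In Python, from bench import move_ptp, servo_line, goto_joints, move_gripper, sleep, inverse_kinematics, capture, PlanningError, close_job, spot_in, silhouettes, current_clock, current_joint_pos, current_qvel, current_joint_torque, current_position, current_orientation, current_force, current_torque, current_finger_gap gives the robot as it stands. Calls block until the motion is done:
- move_ptp(position, orientation): joint-space move of the TCP to a pose.
- servo_line(position, orientation=None, rate=0.15, contact_N=None): straight line of the TCP; orientation=None keeps the orientation; rate is the mean speed in m/s. With contact_N (N) it stops when the force on the tool has changed by that much, and returns True; else False.
- goto_joints(angles): joint-space move.
- move_gripper(opening): finger opening in m; the grip force is fixed at half the most; returns when the fingers have stopped.
- sleep(seconds).
- inverse_kinematics(position, orientation): joint angles nearest the present ones, or None.
- capture(name): name is "scene" or "top" or "wrist"; returns a dict with "image" (480x640x3 uint8, blue, green, red), "range_z" (480x640 float32, m along the optical axis (not along the pixel's ray), 0 where there is no reading), "intrinsics" (3x3 intrinsics, pixels), "k1" (the pictures are not rectified: a ray, as slopes to the right and down, at radius r is drawn at 1 + k1 r^2 times it, then the intrinsics apply), "R" (3x3) and "t" (3): a world point X has camera coordinates R X + t. Camera axes: x right, y down, z forward; pixel columns grow to the right and rows downward; lengths in m; the calibration is good to about 2 mm. A picture is of the moment at which its call begins.
A pose or a line that the arm cannot do raises PlanningError and nothing moves.
- close_job(): hands the job in, once; it reports no verdict.
Trained networks look in the newest picture that a camera, given by its name, has taken for a name from the list of things; names that differ only in an ending like _2 or _b are one class to them, and where a whole thing is asked for, a point or a joint stands for the part that bears it (a point fixed in the world has none). Each returns a list of dicts, best first, with "conf" (0 to 1); they miss things now and then, are a little off and sometimes report something else, mostly with a low value. They report only what shows in the picture. A call takes as long as a camera call. They do not tell look-alikes from the thing itself.
- spot_in(camera, query): "xy" ([column, row] in pixels, amid what is visible of it).
- silhouettes(camera, query): "region" (480x640 bool, what is visible of it) and "xy" ([column, row] in pixels, amid what is visible of it).
Readings, each from a call of its own:
- current_clock(): time.
- current_joint_pos(): joint angles.
- current_qvel(): joint speeds.
- current_joint_torque(): joint torques, N m.
- current_position(): TCP position.
- current_orientation(): TCP orientation.
- current_force(): force on the tool from outside, world axes, zero at the start.
- current_torque(): the same for the moment, N m.
- current_finger_gap(): finger opening in m.
Only numpy, scipy, OpenCV 4.12 (cv2) and the standard library are available. Lean on these libraries where they do the work, as an engineer would, in place of code of your own. Each camera call takes 0.05 s, during which the arm holds its last target.

TASK

Take the corner angle of the mineral specimen standing on the round green mat: push the open-jawed bevel onto its upright edge until stock and blade both lie flat on the two faces, and clamp the blade there by pressing the red lever right down. Then carry the locked bevel to the saw sled and push it, pivot end first, into the corner between the fixed and the yellow swing fence, so that the blade swings the yellow fence out until both fences lie flush along the bevel; leave the bevel lying there, locked. The crystals chip, so press them gently (never with 25 N or more), and leave the other things on the bench where they are.

Things in the scene. Friction and masses are not known exactly. Their poses are not given: they have to be found in the camera images.
- mat: round dark green mat, 176 mm across, under 1 mm thick. Origin: its centre. The working edge of the crystal standing on it is within 85 mm of this point; the other two crystals stand more than 120 mm away
- calcite: cream white crystal, up to 86 x 62 mm, 24 mm tall, upright sides, fixed. Origin: foot of the upright working edge. x runs from it along one face (50 mm long), crystal on the -y side; the second face (45 mm) leaves the edge turned clockwise (from above) from x by the corner angle: obtuse, 100 to 130 deg, different for each crystal and not given
- feldspar: pink crystal, up to 86 x 62 mm, 24 mm tall, upright sides, fixed. Origin: foot of the upright working edge. x runs from it along one face (50 mm long), crystal on the -y side; the second face (45 mm) leaves the edge turned clockwise (from above) from x by the corner angle: obtuse, 100 to 130 deg, different for each crystal and not given
- hornblende: dark green, nearly black crystal, up to 86 x 62 mm, 24 mm tall, upright sides, fixed. Origin: foot of the upright working edge. x runs from it along one face (50 mm long), crystal on the -y side; the second face (45 mm) leaves the edge turned clockwise (from above) from x by the corner angle: obtuse, 100 to 130 deg, different for each crystal and not given
- bevel: the loose bevel, lying flat, about 0.39 kg: blue stock 20 mm wide, 26 mm high, and steel blade. A grip block as wide stands on it from x = 71 to 151 mm, up to 52 mm. Origin: blade's pivot axis, at the underside. x runs along the middle of the stock to its brass end at x = 155 mm; its rounded near end is at x = -10, its sides at y = +10 and -10 mm, the blade on the -y side. Grip the block across y at x = 100 mm
- blade (a joint): bevel's pivot, rad: inside angle between stock and blade (clockwise from the stock's x, from above) = 90 deg + this. Starts at 75 to 87 deg. Turns stiffly (0.12 N m: 3 N at 45 mm, but over-pressed at the crystal's edge, with 13 N or more, it opens too far); clamped it holds about 0.2 N m
- blade_axis (a point): the bevel's blade. Origin: the same pivot point; x points along the blade. It is 20 mm wide, 120 mm long from the pivot, 4 mm thick, level with the stock's underside. On a corner, the inner edges of stock and blade (10 mm off the pivot axis) meet at the crystal's edge; in the sled, their outer edges (10 mm off too) meet at the sled's origin
- lock (a joint): red cam lever on the bevel, rad: 0 raised (unlocked, at the start), 0.5 right down (locked; above 0.42 counts). Axis 34 mm above the bevel's underside, at x = -5.5 mm; the lever points along the bevel's x, 59 mm long, 13 to 16 mm wide. 10 to 12 N down on its thumb pad closes it against a solid stop; let go, it springs back a few hundredths and stays. It presses a brass bar, lying in a slot under it, on the blade: keep the bevel level
- lock_tip (a point): top of the lever's thumb pad, 52 mm along the lever from its axis; raised it is about 63 mm above the bevel's underside at x = 40 mm of the bevel, pressed right down about 38 mm at x = 48 mm
- sled: saw sled, fixed: plate 270 x 185 mm, top face 10 mm above the bench. Origin: pivot axis of the swing fence, at bench level; the working faces of both fences, prolonged, meet there. x runs along the face of the dark fixed fence (x = 6 to 60 mm, 18 mm above the plate, on the +y side). The bevel belongs on the -y side, on the plate, its x along the sled's x
- swing_fence (a joint): yellow swing fence, rad: opening between the faces of the two fences (clockwise from the sled's x, from above) = 90 deg + this. Starts at 75 to 90 deg. Turns stiffly (0.12 N m, 1.2 N at its end: an unclamped blade slips instead), stays where put; over-pressed in the corner, with 15 N or more, it opens too far
- fence_tip (a point): end of the swing fence on its working face, 102 mm from its pivot; x points along the fence away from the pivot. The fence begins 4 mm from the pivot and stands 18 mm above the plate
- pumice: bystander: loose light grey pumice stone, about 55 mm
- geode: bystander: loose dark purple-grey stone, about 50 mm
- streak_plate: bystander: loose white ceramic tile 50 x 50 x 8 mm
- loupe: bystander: loose black and steel folding loupe, about 65 mm long, 22 mm high
- chip_tray: bystander: loose cardboard tray of mineral chips, 120 x 160 x 30 mm
- pick: bystander: loose hardness pick with green handle, 150 mm
Mind the look-alikes: they are no part of the job. Leave any turquoise look-alike of the hornblende alone. Leave any blue look-alike of the feldspar alone.

How it is judged:
On the way, in this order (a step that is already met when the one before it is completed fails the run):
1. the unlocked bevel touches the mat specimen's corner, stock along its x face and blade at its angle (both within 2 degrees), pivot within 18 mm of the edge (value of joint lock below 0.25 rad and ((horizontal distance between calcite and mat below 0.085 m and angle between the x axis of bevel and the x axis of calcite, either way round below 0.035 rad and value of joint blade between 0.2268 and 0.2968 rad and horizontal distance between bevel and calcite below 0.018 m and contact force between bevel and calcite above 0.3 N) or (horizontal distance between feldspar and mat below 0.085 m and angle between the x axis of bevel and the x axis of feldspar, either way round below 0.035 rad and value of joint blade between 0.4013 and 0.4713 rad and horizontal distance between bevel and feldspar below 0.018 m and contact force between bevel and feldspar above 0.3 N) or (horizontal distance between hornblende and mat below 0.085 m and angle between the x axis of bevel and the x axis of hornblende, either way round below 0.035 rad and value of joint blade between 0.5759 and 0.6459 rad and horizontal distance between bevel and hornblende below 0.018 m and contact force between bevel and hornblende above 0.3 N))), for 0.1 s.
2. the lever is pressed down (above 0.42 rad) with the bevel still set on that corner (value of joint lock above 0.42 rad and ((horizontal distance between calcite and mat below 0.085 m and angle between the x axis of bevel and the x axis of calcite, either way round below 0.035 rad and value of joint blade between 0.2268 and 0.2968 rad and horizontal distance between bevel and calcite below 0.018 m) or (horizontal distance between feldspar and mat below 0.085 m and angle between the x axis of bevel and the x axis of feldspar, either way round below 0.035 rad and value of joint blade between 0.4013 and 0.4713 rad and horizontal distance between bevel and feldspar below 0.018 m) or (horizontal distance between hornblende and mat below 0.085 m and angle between the x axis of bevel and the x axis of hornblende, either way round below 0.035 rad and value of joint blade between 0.5759 and 0.6459 rad and horizontal distance between bevel and hornblende below 0.018 m))), for 0.2 s.
3. the locked bevel lies in the sled's corner with the fixed fence along its stock and the swing fence along its blade, opened to the specimen's angle (((horizontal distance between calcite and mat below 0.085 m and value of joint swing_fence between 0.2218 and 0.3018 rad) or (horizontal distance between feldspar and mat below 0.085 m and value of joint swing_fence between 0.3963 and 0.4763 rad) or (horizontal distance between hornblende and mat below 0.085 m and value of joint swing_fence between 0.5709 and 0.6509 rad)) and angle between the x axis of bevel and the x axis of sled, either way round below 0.04 rad and angle between the x axis of blade_axis and the x axis of fence_tip, either way round below 0.04 rad and horizontal distance between bevel and sled below 0.02 m and z of bevel in the frame of sled between 0.007 and 0.014 m and value of joint lock above 0.42 rad), for 0.2 s.
At the end, for the whole second after the job is handed in: Swing fence open at the mat specimen's corner angle within 2.3 degrees; the locked bevel (lever over 0.42 rad) released, at rest, flat on the sled's plate (within 4 mm), along both fences within 2.3 degrees, its pivot within 20 mm of the swing fence's pivot (all of step 3 and linear speed of bevel below 0.01 m/s and velocity of joint swing_fence below 0.02 rad/s and angle between bevel's own z axis and vertical below 0.05 rad); the robot touches nothing.
It fails at once if a crystal pressed with 25 N or more (contact force between any of calcite, feldspar, hornblende and anything else above 25 N).
It fails at once if a bystander moved more than 25 mm (distance of any of pumice, geode, streak_plate, loupe, chip_tray, pick from where it was at the start of the episode above 0.025 m).
It also fails if it takes over 72 s, if anything falls off the work surface, if the arm or the gripper's body presses on something with over 40 N, if the wrist force passes 120 N, or if a joint passes its speed limit or range.

## Working session

There is one attempt and no reset: what is moved stays moved. The work goes in short steps, each a Python script; the robot and the scene stay as the last script left them, time stands still between calls to the robot, and variables do not carry over. Pictures are saved under pics/ and viewed, and the job is handed in when it is done.

```bash
ls; mkdir -p pics; python3 - <<'E'
from bench import *
import cv2,numpy as np
print(current_clock(),current_position(),current_orientation(),current_joint_pos(),current_force())
for n in("scene","top","wrist"):
    c=capture(n); cv2.imwrite(f"pics/{n}0.png",c["image"]); print(n,c["intrinsics"].tolist(),c["k1"],c["R"].tolist(),c["t"].tolist())
    np.savez(f"{n}0.npz",**c)
print(current_clock())
E
```

```text
pics
0.0 [ 0.15923596 -0.57777676  0.22182212] [ 7.95486266e-01 -6.05970938e-01 -6.53918037e-04 -6.29198136e-04] [-1.41709009e+00  3.59496080e-01  1.51141348e+00  5.90721173e-08
  1.27249803e+00 -1.15117760e-01] [ 0.35724656 -0.48297567 -0.17968195]
scene [[459.15676918567715, 0.0, 318.6402572653375], [0.0, 459.15676918567715, 234.31597759934667], [0.0, 0.0, 1.0]] -0.10370614552381786 [[-0.7456815993099167, 0.6662336182246471, -0.009576972272058178], [0.44385555803832455, 0.4859625436769201, -0.7528828924484503], [-0.4969418437293162, -0.5656617117061682, -0.658084821174714]] [0.410901458819934, -0.20798328746245826, 1.3223282645367762]
top [[502.67344442438383, 0.0, 322.0823116295695], [0.0, 502.67344442438383, 238.44653312751763], [0.0, 0.0, 1.0]] -0.12911981894536867 [[0.012152288514150672, -0.9994832186409527, 0.029759326924354772], [-0.9976891234405191, -0.014109393397730714, -0.06646305730581843], [0.06684859648756487, -0.02888287854542651, -0.9973449977187295]] [0.009828069840028836, 0.5516588625261842, 1.2882281985458601]
wrist [[410.8559490213281, 0.0, 318.55543128712236], [0.0, 410.8559490213281, 237.08408267762894], [0.0, 0.0, 1.0]] 0.019446497700525468 [[0.2654128401679014, -0.9641338557647505, -0.0013901230899222474], [-0.9350392303223876, -0.25775449266392386, 0.24344251738281442], [-0.23506948341315323, -0.06331295033214215, -0.9699143303859956]] [-0.5985890298205967, -0.02814809527282789, 0.3886588789449037]
0.15
```

View pics/top0.png

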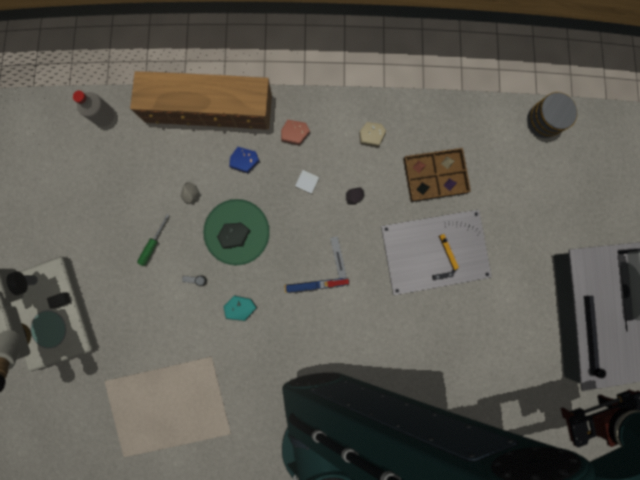

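View pics/scene0.png

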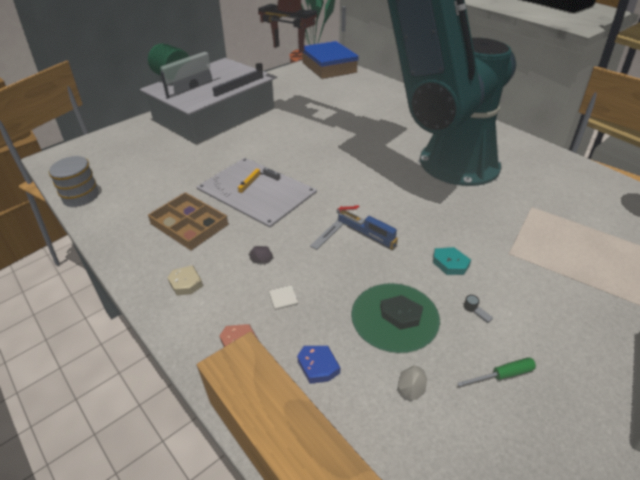

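```bash
cat > h.py <<'E'
from bench import *
import numpy as np, cv2
from scipy.spatial.transform import Rotation as Ro
def ray(c,px):
    px=np.asarray(px,float).reshape(-1,1,2)
    n=cv2.undistortPoints(px,c["intrinsics"],np.array([float(c["k1"]),0,0,0]))[:,0]
    d=np.c_[n,np.ones(len(n))]@c["R"]      # R^T d
    o=-c["R"].T@c["t"]
    return o,d
def atz(c,px,z):
    o,d=ray(c,px); s=(z-o[2])/d[:,2]
    return o+s[:,None]*d
def proj(c,X):
    X=np.asarray(X,float).reshape(-1,3)
    return cv2.projectPoints(X,cv2.Rodrigues(np.asarray(c["R"]))[0],np.asarray(c["t"],float),c["intrinsics"],np.array([float(c["k1"]),0,0,0]))[0][:,0]
def cloud(c):
    v,u=np.nonzero(c["range_z"]>0)
    o,d=ray(c,np.c_[u,v]); P=np.full((480,640,3),np.nan)
    P[v,u]=o+d*c["range_z"][v,u][:,None]
    return P
def quat(yaw,tilt=None):
    # tool down, jaws (tool x) along world direction yaw
    x=np.array([np.cos(yaw),np.sin(yaw),0]); z=np.array([0,0,-1.]); y=np.cross(z,x)
    return Ro.from_matrix(np.c_[x,y,z]).as_quat()
def crop(c,name,u0,v0,w,h,s):
    im=c["image"][v0:v0+h,u0:u0+w]; cv2.imwrite(name,cv2.resize(im,None,fx=s,fy=s,interpolation=cv2.INTER_CUBIC))
def load(n): 
    z=np.load(n); return {k:z[k] for k in z}
E
python3 - <<'E'
from h import *
c=load("top0.npz")
crop(c,"pics/topcrop.png",120,110,380,230,2)
print(-c["R"].T@c["t"])
for n,p in dict(horn=(233,235),mat=(236,232),bev=(318,285),brass=(290,287),lever=(340,283),bladetip=(337,243),sledpiv=(453,272),fix=(442,276),ftip=(442,237)).items(): print(n,atz(c,p,0.02)[0])
w=load("wrist0.npz"); o=-w["R"].T@w["t"]
T=Ro.from_quat(current_orientation()).as_matrix(); p=current_position()
print("cam in tool",T.T@(o-p), (T.T@w["R"].T).round(3))
for q in ["hornblende","mat","bevel","blade","lock","sled","swing_fence","fence_tip","pumice","loupe","pick","feldspar","calcite"]:
    r=spot_in("top",q); print(q,[(x["xy"],round(float(x["conf"]),2)) for x in r][:3])
E
```

```text
[0.46414837 0.0548143  1.32118041]
horn [0.55705131 0.24835615 0.02      ]
mat [0.56496289 0.2407389  0.02      ]
bev [0.4307663  0.02621106 0.02      ]
brass [0.42473398 0.09835603 0.02      ]
lever [ 0.4365578 -0.0306215  0.02     ]
bladetip [ 0.54006169 -0.02175827  0.02      ]
sledpiv [ 0.46782484 -0.32826492  0.02      ]
fix [ 0.45711462 -0.29866448  0.02      ]
ftip [ 0.55964985 -0.29883182  0.02      ]
cam in tool [-0.00056651 -0.06719829 -0.16097421] [[ 1.    -0.    -0.   ]
 [ 0.     0.97   0.244]
 [-0.    -0.244  0.97 ]]
hornblende [([239.6, 309.9], 0.96), ([234.9, 237.5], 0.58)]
mat [([239.0, 223.2], 0.9), ([338.3, 259.4], 0.21)]
bevel [([331.6, 280.8], 0.81)]
blade [([338.0, 260.2], 0.52)]
lock [([339.3, 284.0], 0.49)]
sled [([434.0, 251.8], 0.78), ([194.4, 281.1], 0.68)]
swing_fence []
fence_tip [([447.5, 253.1], 0.77)]
pumice [([355.7, 192.9], 0.3), ([433.4, 253.7], 0.2)]
loupe [([356.2, 192.2], 0.73), ([195.6, 280.9], 0.47), ([434.0, 252.5], 0.44)]
pick [([149.5, 250.8], 0.63)]
feldspar [([242.3, 159.6], 0.85), ([294.9, 129.4], 0.83)]
calcite [([371.1, 131.9], 0.83)]
```

View pics/topcrop.png

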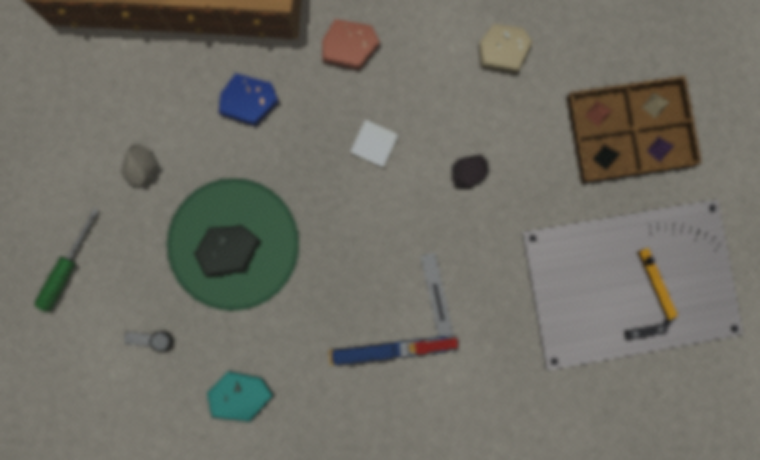

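```bash
python3 - <<'E'
from h import *
print(np.degrees(Ro.from_quat(current_orientation()).as_euler('xyz')))
for p in [(0.43,0.03,0.2),(0.557,0.248,0.2),(0.5,-0.25,0.2)]:
  for y in (5,185,95,-85):
    q=inverse_kinematics(p,quat(np.radians(y))); print(p,y,None if q is None else np.round(q,2))
E
```

```text
[ 1.79999760e+02  3.28205924e-03 -7.45995394e+01]
(0.43, 0.03, 0.2) 5 [-0.09  0.14  1.88 -0.    1.12 -0.18]
(0.43, 0.03, 0.2) 185 [-0.09  0.14  1.88 -0.    1.12  2.96]
(0.43, 0.03, 0.2) 95 [-0.09  0.14  1.88 -0.    1.12 -1.75]
(0.43, 0.03, 0.2) -85 [-0.09  0.14  1.88 -0.    1.12  1.39]
(0.557, 0.248, 0.2) 5 [ 0.31  0.39  1.52 -0.    1.23  0.22]
(0.557, 0.248, 0.2) 185 [ 0.31  0.39  1.52 -0.    1.23 -2.92]
(0.557, 0.248, 0.2) 95 [ 0.31  0.39  1.52 -0.    1.23 -1.35]
(0.557, 0.248, 0.2) -85 [ 0.31  0.39  1.52 -0.    1.23  1.79]
(0.5, -0.25, 0.2) 5 [-0.59  0.32  1.63 -0.    1.19 -0.67]
(0.5, -0.25, 0.2) 185 [-0.59  0.32  1.63 -0.    1.19  2.47]
(0.5, -0.25, 0.2) 95 [-0.59  0.32  1.63 -0.    1.19 -2.25]
(0.5, -0.25, 0.2) -85 [-0.59  0.32  1.63 -0.    1.19  0.9 ]
```

```bash
python3 - <<'E'
from h import *
q=quat(np.radians(5))
for n,p in [("sled",(0.51,-0.27,0.2)),("bev",(0.47,0.045,0.2)),("horn",(0.545,0.27,0.2))]:
    move_ptp(p,q); sleep(0.15); c=capture("wrist"); np.savez(f"w_{n}.npz",**c); cv2.imwrite(f"pics/w_{n}.png",c["image"]); print(n,current_clock())
    for nm in {"sled":["sled","swing_fence","fence_tip"],"bev":["bevel","blade","lock"],"horn":["hornblende","mat"]}[n]:
        r=spot_in("wrist",nm); print(nm,[(x["xy"],round(float(x["conf"]),2)) for x in r][:3])
E
```

```text
sled 2.7083
sled [([332.6, 198.4], 0.83)]
swing_fence []
fence_tip [([324.3, 267.6], 0.87)]
bev 4.2667
bevel [([275.4, 254.7], 0.91), ([346.9, 287.9], 0.37)]
blade [([344.6, 288.9], 0.95)]
lock [([269.1, 297.0], 0.85)]
horn 5.5583
hornblende [([111.7, 237.4], 0.69), ([332.4, 232.8], 0.57), ([452.9, 423.4], 0.49)]
mat [([365.2, 236.4], 0.89)]
```

View pics/w_sled.png

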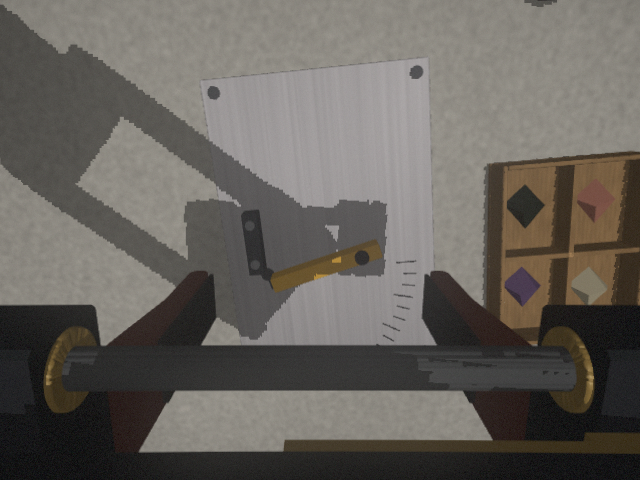

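View pics/w_bev.png

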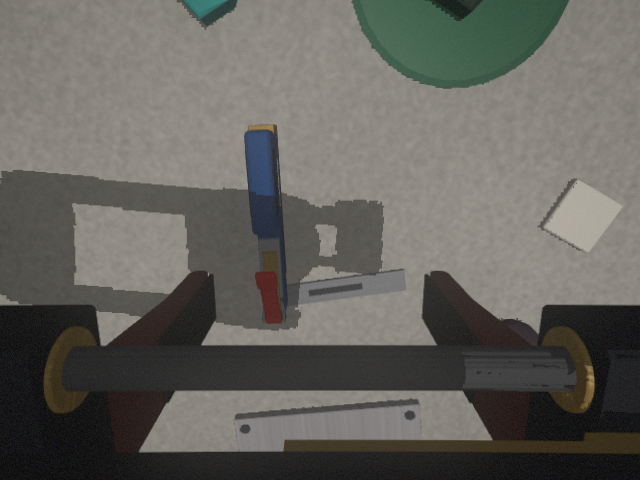

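View pics/w_horn.png

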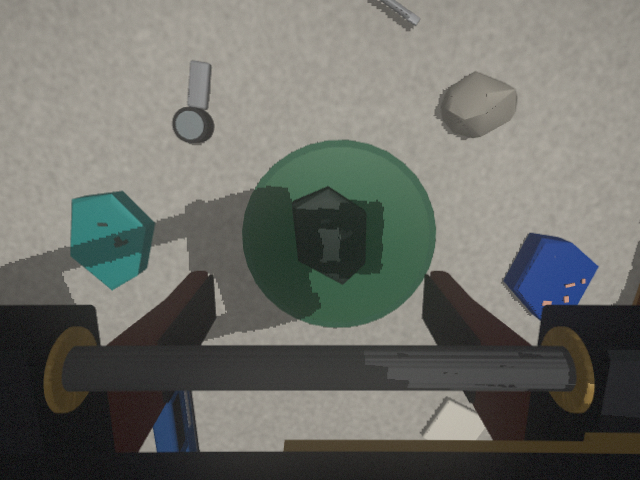

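```bash
python3 - <<'E'
from h import *
c=load("w_horn.npz"); P=cloud(c)
box=(slice(160,300),slice(270,390))
m=np.zeros((480,640),bool); m[box]=(P[box][...,2]>0.0215)&(P[box][...,2]<0.030)
print(m.sum(), np.nanmedian(P[m][:,2]), "bench", np.nanmedian(P[120:160,280:360,2]))
m8=cv2.morphologyEx(m.astype(np.uint8),cv2.MORPH_OPEN,np.ones((3,3)))
cs,_=cv2.findContours(m8,cv2.RETR_EXTERNAL,cv2.CHAIN_APPROX_NONE); k=max(cs,key=cv2.contourArea)
hull=cv2.convexHull(k)
for e in (2,3,4):
    a=cv2.approxPolyDP(hull,e,True)[:,0]; W=atz(c,a,0.024)[:,:2]; n=len(W)
    print(e)
    for i in range(n):
        p,q,r=W[i-1],W[i],W[(i+1)%n]; u,v=p-q,r-q
        ang=np.degrees(np.arccos(u@v/np.linalg.norm(u)/np.linalg.norm(v)))
        print(a[i],q.round(4),"ang",ang.round(1),"next len",np.linalg.norm(v).round(4),"dir",np.degrees(np.arctan2(v[1],v[0])).round(1))
im=c["image"].copy(); cv2.drawContours(im,[k],-1,(0,255,255),1); cv2.imwrite("pics/hcrop.png",cv2.resize(im[130:340,230:450],None,fx=2.7,fy=2.7,interpolation=cv2.INTER_CUBIC))
E
```

```text
3531 0.022487959860402806 bench -0.0007724181136105623
2
[295 207] [0.5257 0.2744] ang 101.3 next len 0.0216 dir 20.7
[320 200] [0.5459 0.282 ] ang 112.7 next len 0.0326 dir -46.7
[344 230] [0.5682 0.2583] ang 140.2 next len 0.0456 dir -86.4
[342 281] [0.571  0.2128] ang 64.7 next len 0.0406 dir 158.3
[300 261] [0.5333 0.2279] ang 121.1 next len 0.0471 dir 99.3
3
[295 207] [0.5257 0.2744] ang 101.3 next len 0.0216 dir 20.7
[320 200] [0.5459 0.282 ] ang 112.7 next len 0.0326 dir -46.7
[344 230] [0.5682 0.2583] ang 140.2 next len 0.0456 dir -86.4
[342 281] [0.571  0.2128] ang 64.7 next len 0.0406 dir 158.3
[300 261] [0.5333 0.2279] ang 121.1 next len 0.0471 dir 99.3
4
[295 207] [0.5257 0.2744] ang 101.3 next len 0.0216 dir 20.7
[320 200] [0.5459 0.282 ] ang 112.7 next len 0.0326 dir -46.7
[344 230] [0.5682 0.2583] ang 140.2 next len 0.0456 dir -86.4
[342 281] [0.571  0.2128] ang 64.7 next len 0.0406 dir 158.3
[300 261] [0.5333 0.2279] ang 121.1 next len 0.0471 dir 99.3
```

View pics/hcrop.png

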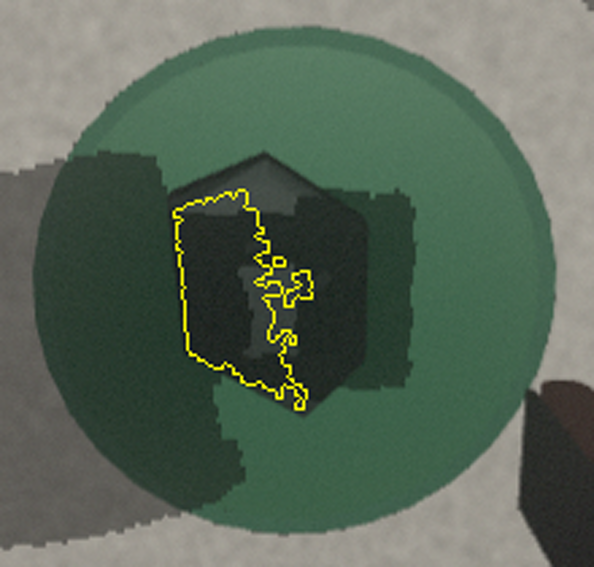

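```bash
python3 - <<'E'
from h import *
c=load("w_horn.npz"); P=cloud(c)
box=np.zeros((480,640),bool); box[130:330,230:450]=1
b=box&(np.abs(P[...,2])<0.006)
A=np.c_[P[b][:,:2],np.ones(b.sum())]; co=np.linalg.lstsq(A,P[b][:,2],rcond=None)[0]; print(co, co@[0.55,0.25,1])
H=P[...,2]-(P[...,0]*co[0]+P[...,1]*co[1]+co[2])
m=box&(H>0.019)&(H<0.03)
print(np.percentile(H[m],[5,50,95]))
m8=cv2.morphologyEx(m.astype(np.uint8),cv2.MORPH_OPEN,np.ones((3,3)))
cs,_=cv2.findContours(m8,cv2.RETR_EXTERNAL,cv2.CHAIN_APPROX_NONE); k=max(cs,key=cv2.contourArea)
hull=cv2.convexHull(k)
for e in (3,4):
    a=cv2.approxPolyDP(hull,e,True)[:,0]; W=atz(c,a,0.024)[:,:2]; n=len(W)
    print(e)
    for i in range(n):
        p,q,r=W[i-1],W[i],W[(i+1)%n]; u,v=p-q,r-q
        ang=np.degrees(np.arccos(u@v/np.linalg.norm(u)/np.linalg.norm(v)))
        print(a[i],q.round(4),"ang",ang.round(1),"next len",np.linalg.norm(v).round(4),"dir",np.degrees(np.arctan2(v[1],v[0])).round(1))
im=np.clip(c["image"].astype(float)*2.5,0,255).astype(np.uint8); cv2.drawContours(im,[k],-1,(0,255,255),1); cv2.imwrite("pics/hcrop2.png",cv2.resize(im[160:310,260:410],None,fx=4,fy=4,interpolation=cv2.INTER_CUBIC))
E
```

```text
[ 0.00160465 -0.00140348 -0.00100368] -0.0004719924277808284
[0.02036685 0.02251292 0.02408944]
3
[326 190] [0.5501 0.2906] ang 125.6 next len 0.0379 dir -25.6
[365 213] [0.5842 0.2743] ang 121.0 next len 0.0428 dir -84.7
[364 262] [0.5882 0.2316] ang 138.1 next len 0.0268 dir -126.6
[343 284] [0.5722 0.2101] ang 103.2 next len 0.0443 dir 156.6
[298 261] [0.5316 0.2277] ang 123.5 next len 0.0489 dir 100.0
[292 205] [0.5231 0.2758] ang 108.7 next len 0.0308 dir 28.8
4
[326 190] [0.5501 0.2906] ang 125.6 next len 0.0379 dir -25.6
[365 213] [0.5842 0.2743] ang 121.0 next len 0.0428 dir -84.7
[364 262] [0.5882 0.2316] ang 138.1 next len 0.0268 dir -126.6
[343 284] [0.5722 0.2101] ang 103.2 next len 0.0443 dir 156.6
[298 261] [0.5316 0.2277] ang 123.5 next len 0.0489 dir 100.0
[292 205] [0.5231 0.2758] ang 108.7 next len 0.0308 dir 28.8
```

View pics/hcrop2.png

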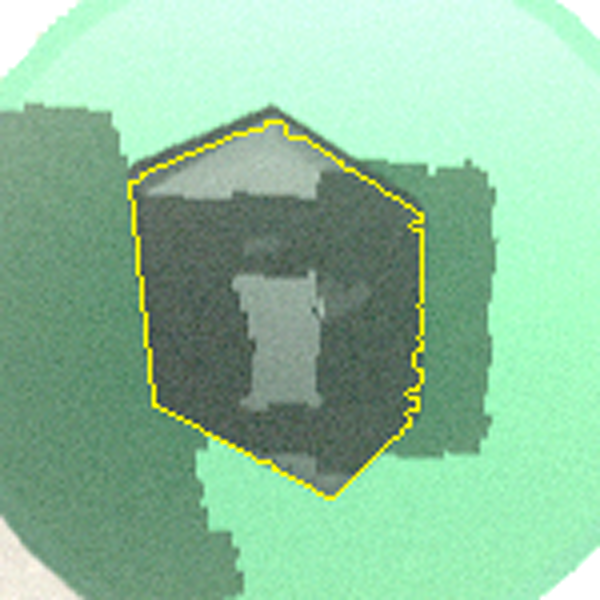

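```bash
cat >> h.py <<'E'
def hmap(c,ref,lo=-0.006,hi=0.006):
    """height map corrected by plane fit to bench pixels in box ref=(v0,v1,u0,u1)"""
    P=cloud(c); box=np.zeros((480,640),bool); box[ref[0]:ref[1],ref[2]:ref[3]]=1
    b=box&(P[...,2]>lo)&(P[...,2]<hi)
    co=np.linalg.lstsq(np.c_[P[b][:,:2],np.ones(b.sum())],P[b][:,2],rcond=None)[0]
    return P,P[...,2]-(P[...,0]*co[0]+P[...,1]*co[1]+co[2]),box
def fitline(pts):
    vx,vy,x,y=cv2.fitLine(np.asarray(pts,np.float32),cv2.DIST_HUBER,0,0.01,0.01).ravel(); return np.array([x,y]),np.array([vx,vy])
def inter(l1,l2):
    t=np.linalg.solve(np.c_[l1[1],-l2[1]],l2[0]-l1[0]); return l1[0]+t[0]*l1[1]
def edgepts(k,a,b,trim=0.1,tol=3):
    k=k.reshape(-1,2).astype(float);a=np.array(a,float);b=np.array(b,float);L=np.linalg.norm(b-a);d=(b-a)/L
    t=(k-a)@d; n=np.abs((k-a)@[-d[1],d[0]])
    return k[(t>trim*L)&(t<(1-trim)*L)&(n<tol)]
E
python3 - <<'E'
from h import *
c=load("w_horn.npz"); P,H,box=hmap(c,(130,330,230,450))
for thr in (0.015,0.019):
    m=box&(H>thr)&(H<0.03); k,_=cv2.findContours(cv2.morphologyEx(m.astype(np.uint8),cv2.MORPH_OPEN,np.ones((3,3))),0,cv2.CHAIN_APPROX_NONE); k=max(k,key=cv2.contourArea)
    ls=[]
    for a,b in [((298,261),(292,205)),((298,261),(343,284))]:
        W=atz(c,edgepts(k,a,b),0.0245)[:,:2]; l=fitline(W); ls.append(l); print(np.degrees(np.arctan2(l[1][1],l[1][0])),len(W), np.std((W-l[0])@[-l[1][1],l[1][0]]))
    print("E",inter(*ls))
print("loupe etc",atz(c,[(195,125),(200,62),(153,235),(110,235),(340,235)],0.02)[:,:2])
# bevel
c=load("w_bev.npz"); P,H,box=hmap(c,(90,330,180,440))
m=box&(H>0.045)&(H<0.057); 
mm=m.copy(); mm[240:]=False
k,_=cv2.findContours(mm.astype(np.uint8),0,cv2.CHAIN_APPROX_NONE);k=max(k,key=cv2.contourArea)
r=cv2.minAreaRect(k); bp=cv2.boxPoints(r); print("block top px",bp.tolist(), "H",np.median(H[mm])); W=atz(c,bp,0.052)[:,:2]; print(W, np.linalg.norm(W-np.roll(W,1,0),axis=1), W.mean(0))
np.save("kb.npy",k)
cv2.imwrite("pics/bevcrop.png",cv2.resize(np.clip(c["image"][110:340,200:430]*1.8,0,255).astype(np.uint8),None,fx=2.6,fy=2.6,interpolation=cv2.INTER_CUBIC))
c=load("w_sled.npz"); 
cv2.imwrite("pics/sledcrop.png",cv2.resize(np.clip(c["image"][180:330,200:430]*2.2,0,255).astype(np.uint8),None,fx=3.4,fy=3.4,interpolation=cv2.INTER_CUBIC))
E
```

```text
-80.042946 45 0.00023629541112931782
-24.632599 37 0.0002767083730975084
E [0.53147525 0.22834146]
-80.10279 45 0.00023415249788353922
-24.632599 37 0.0002767083730975084
E [0.5314644 0.2283464]
loupe etc [[0.4412568  0.33293546]
 [0.44471187 0.38002939]
 [0.40666968 0.23914928]
 [0.37048325 0.2360598 ]
 [0.56557234 0.25270689]]
block top px [[243.0882568359375, 130.14703369140625], [270.7705993652344, 128.01760864257812], [278.91766357421875, 233.92938232421875], [251.23532104492188, 236.05880737304688]] H 0.051592914918985565
[[0.41115092 0.10829731]
 [0.43108613 0.11153306]
 [0.44183088 0.03302311]
 [0.42057885 0.02950391]] [0.07935544 0.0201961  0.0792418  0.02154144] [0.42616169 0.07058935]
```

View pics/bevcrop.png

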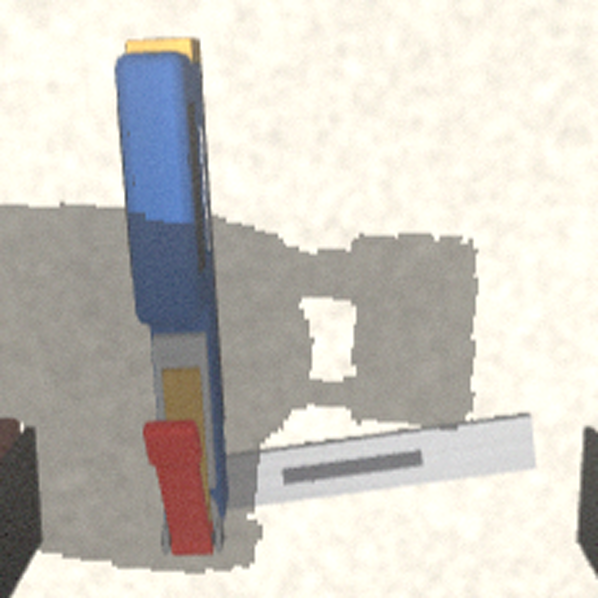

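View pics/sledcrop.png

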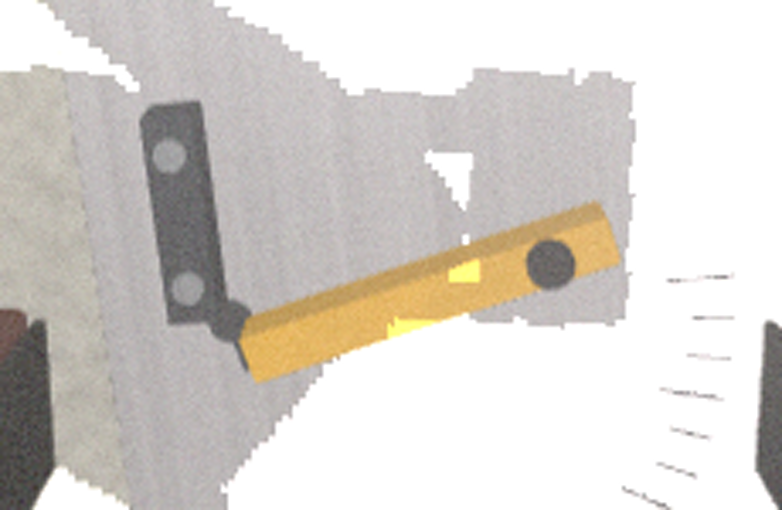

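```bash
python3 - <<'E'
from h import *
c=load("w_bev.npz"); k=np.load("kb.npy")
for a,b in [((243,132),(251,234)),((270,130),(278,232))]:
    W=atz(c,edgepts(k,a,b),0.052)[:,:2]; l=fitline(W); print("bev edge",np.degrees(np.arctan2(l[1][1],l[1][0])),l[0])
# blade direction and lever raised
c=load("w_sled.npz"); P,H,box=hmap(c,(60,330,210,425),0.004,0.016)
b2=np.zeros_like(box); b2[190:310,230:400]=1
m=b2&(H>0.0135)&(H<0.025); print("H top",np.percentile(H[m],[10,50,90]))
im=np.clip(c["image"]*2.2,0,255).astype(np.uint8); ks,_=cv2.findContours(m.astype(np.uint8),0,cv2.CHAIN_APPROX_NONE)
for k in ks:
    if cv2.contourArea(k)<150: continue
    cv2.drawContours(im,[k],-1,(255,0,255),1)
    r=cv2.boxPoints(cv2.minAreaRect(k)); print(r.round(1).tolist()); W=atz(c,r,0.028)[:,:2]; print(W.round(4).tolist(), [np.degrees(np.arctan2(*(W[(i+1)%4]-W[i])[::-1])).round(1) for i in range(4)], np.linalg.norm(W-np.roll(W,-1,0),axis=1).round(4))
cv2.imwrite("pics/sledcrop2.png",cv2.resize(im[180:330,200:430],None,fx=3.4,fy=3.4,interpolation=cv2.INTER_CUBIC))
print("plate corners",atz(c,[(203,80),(428,58)],0.01)[:,:2])
E
```

```text
bev edge -82.65137 [0.41624236 0.07005268]
bev edge -82.49446 [0.4345982  0.08150905]
H top [0.01689749 0.01827996 0.01985579]
[[268.70001220703125, 277.0], [377.6000061035156, 242.1999969482422], [382.79998779296875, 258.3999938964844], [273.8999938964844, 293.20001220703125]]
[[0.4725, -0.3267], [0.5617, -0.2881], [0.5678, -0.3018], [0.4778, -0.3411]] [np.float64(23.4), np.float64(-66.1), np.float64(-156.4), np.float64(110.2)] [0.0972 0.015  0.0982 0.0153]
[[240.3000030517578, 213.5], [256.5, 211.3000030517578], [265.0, 273.79998779296875], [248.8000030517578, 276.0]]
[[0.4461, -0.2734], [0.4593, -0.2704], [0.4692, -0.324], [0.4555, -0.3272]] [np.float64(12.8), np.float64(-79.6), np.float64(-167.0), np.float64(99.9)] [0.0136 0.0545 0.0141 0.0546]
plate corners [[ 0.40925428 -0.17107219]
 [ 0.58622645 -0.1395639 ]]
```

View pics/sledcrop2.png

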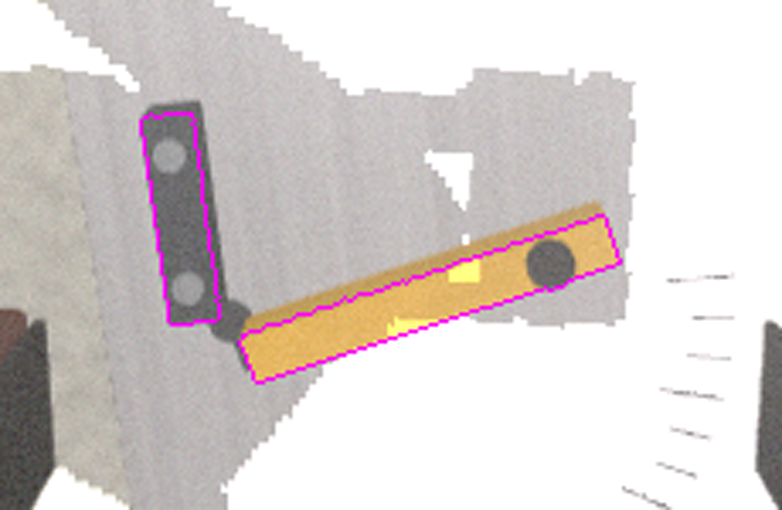

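```bash
python3 - <<'E'
from h import *
u=np.array([np.cos(np.radians(97.4)),np.sin(np.radians(97.4))]); g=np.array([0.4262,0.0706])-0.011*u
q=quat(np.radians(7.4)); print(g)
move_ptp([*g,0.10],q); servo_line([*g,0.022],q,rate=0.12)
sleep(0.2); print("F0",current_force())
move_gripper(0.0); print(current_finger_gap(),current_position(),current_force(),current_clock())
servo_line([*g,0.025],q,rate=0.05); sleep(0.2); print(current_force())
c=capture("scene"); crop(c,"pics/grasp.png",280,150,200,150,4)
E
```

```text
[0.42761675 0.05969162]
F0 [0.19956234 0.12723495 0.17950857]
0.019341411254283125 [0.42682824 0.05971135 0.02192844] [-1.26876627 -0.39799019  2.48040331] 8.725
[ 0.82567866 -0.25644897 -3.02411903]
```

View pics/grasp.png

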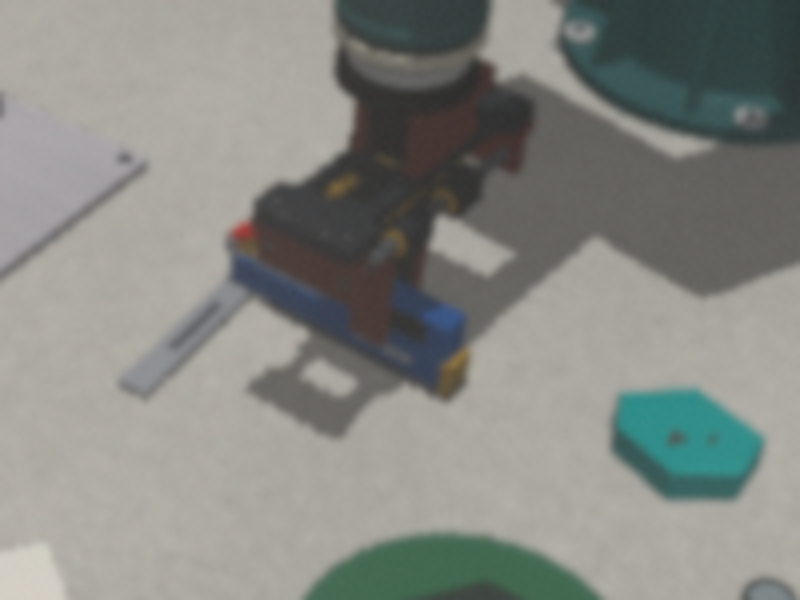

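```bash
cat >> h.py <<'E'
E0=np.array([0.5315,0.2283]); A=np.radians(99.9); U=np.array([np.cos(A),np.sin(A)]); N=np.array([U[1],-U[0]])
def cf(n=8):
    return np.mean([ (sleep(0.01),current_force())[1] for _ in range(n)],0)
def ct(p): d=np.asarray(p)[:2]-E0; return np.array([d@U,d@N])
E
python3 - <<'E'
from h import *
q=quat(A-np.pi/2)
p=current_position(); servo_line([p[0],p[1],0.12],rate=0.15)
s=E0+(0.0948-0.05)*U-0.018*N
move_ptp([*s,0.12],q); servo_line([*s,0.0243],q,rate=0.1); sleep(0.2)
f0=cf(); print("f0",f0, current_clock())
t=s+0.013*N
r=servo_line([*t,0.0243],q,rate=0.015,contact_N=2.5); p=current_position(); print(r,ct(p),cf()-f0, current_clock())
c=capture("top"); crop(c,"pics/c1.png",180,170,170,130,4.5); np.savez("top_c1.npz",**c)
E
```

```text
f0 [ 0.22326118  0.13021324 -3.13223712] 12.2833
True [ 0.0446489  -0.01280248] [0.34071989 0.05473317 1.81458096] 12.875
```

View pics/c1.png

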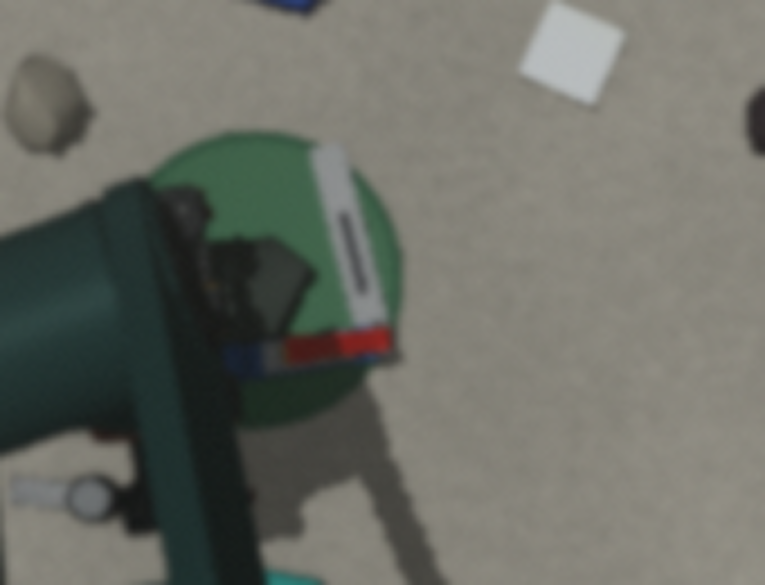

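```bash
python3 - <<'E'
from h import *
q=quat(A-np.pi/2)
a=ct(current_position()); p=E0+a[0]*U+(a[1]-0.003)*N
servo_line([*p,0.0262],q,rate=0.04); sleep(0.2)
f0=cf(); print("f0",f0)
t=E0+a[0]*U-0.005*N
r=servo_line([*t,0.0262],q,rate=0.015,contact_N=2.5); p=current_position(); d=cf()-f0; print(r,ct(p),p[2],"alongU,N",d[:2]@U,d[:2]@N,d[2], current_clock())
E
```

```text
f0 [-0.32783971  0.18214529 -3.64969622]
True [ 0.04449184 -0.01279471] 0.02538603527136215 alongU,N -0.2645069044443236 0.4827447911151697 -0.031565013216821036 13.9333
```

```bash
python3 - <<'E'
from h import *
q=quat(A-np.pi/2)
f0=np.array([-0.328,0.182,-3.65])
print(current_position()[2], ct(current_position()), current_force()-f0)
for k in range(6):
    n=-0.0128+0.0005*k
    p=E0+0.0445*U+n*N; servo_line([*p,0.0262],q,rate=0.02); d=cf(12)-f0
    pp=current_position(); print(round(n,4),ct(pp).round(5),pp[2].round(5),"U",round(d[:2]@U,2),"N",round(d[:2]@N,2),"z",round(d[2],2),current_torque().round(3))
    if abs(d[:2]@N)>5: break
print(current_clock())
E
```

```text
0.025009119920202653 [ 0.04442115 -0.01331862] [0.40401291 0.15959244 0.16360891]
-0.0128 [ 0.04446 -0.01295] 0.02608 U -0.38 N 0.22 z 0.26 [ 0.15  -0.084  0.037]
-0.0123 [ 0.04449 -0.01229] 0.02619 U -0.45 N 0.34 z 0.21 [0.147 0.005 0.002]
-0.0118 [ 0.04446 -0.01201] 0.02615 U -0.33 N -0.33 z 0.4 [0.179 0.035 0.052]
-0.0113 [ 0.04446 -0.01191] 0.02611 U 0.23 N -2.51 z 1.95 [0.121 0.457 0.007]
-0.0108 [ 0.04445 -0.01189] 0.02606 U 0.18 N -5.02 z 3.67 [ 0.102  0.994 -0.035]
15.6833
```

```bash
python3 - <<'E'
from h import *
q=quat(A-np.pi/2)
def go(s,gap,z,rate,**k):
    p=E0+(0.0948-s)*U-(0.010+gap)*N; return servo_line([*p,z],q,rate=rate,**k)
go(0.05,0.018,0.030,0.06); go(0.05,0.018,0.024,0.06); sleep(0.15)
f0=cf(); print("f0",f0)
def rep(l):
    pp=current_position(); d=cf(12)-f0; print(l,"s",(0.0948-ct(pp)[0]).round(5),"gap",(-ct(pp)[1]-.01).round(5),pp[2].round(5),"U",round(d[:2]@U,2),"N",round(d[:2]@N,2),"z",round(d[2],2)); return d
for s in (0.04,0.027):
    r=go(s,0.018,0.024,0.04,contact_N=7); d=rep(r)
    if r: break
else:
  for g in (0.012,0.007,0.005,0.004,0.003,0.0025,0.002,0.0015,0.001,0.0005,0,-.0005,-.001,-.0015):
    r=go(0.027,g,0.024,0.03,contact_N=7); d=rep(r)
    if r or abs(d[:2]@N)>3.5: break
print(current_clock())
c=capture("top"); crop(c,"pics/c2.png",180,170,170,130,4.5); c=capture("scene"); crop(c,"pics/c3.png",320,230,180,135,4.4)
E
```

```text
f0 [ 0.1199286  -0.04218045 -3.66201828]
False s 0.03961 gap 0.018 0.02403 U 0.01 N 0.02 z 0.37
False s 0.02674 gap 0.01818 0.02389 U -0.49 N -0.4 z 0.22
False s 0.02713 gap 0.01106 0.02414 U -1.56 N 0.68 z 0.05
False s 0.02716 gap 0.00701 0.02386 U -2.28 N -0.6 z -0.11
False s 0.02714 gap 0.00534 0.02386 U -2.14 N -1.21 z -0.12
False s 0.02708 gap 0.00429 0.02391 U -2.72 N -1.84 z 0.13
False s 0.02703 gap 0.00299 0.02399 U -2.88 N -1.93 z -0.12
False s 0.02702 gap 0.00248 0.02401 U -2.94 N -2.16 z -0.21
False s 0.02701 gap 0.00199 0.02401 U -3.02 N -2.37 z -0.16
False s 0.027 gap 0.0018 0.02397 U -2.8 N -3.41 z 1.04
False s 0.02702 gap 0.00179 0.02396 U -2.49 N -4.94 z 2.42
20.9833
```

View pics/c2.png

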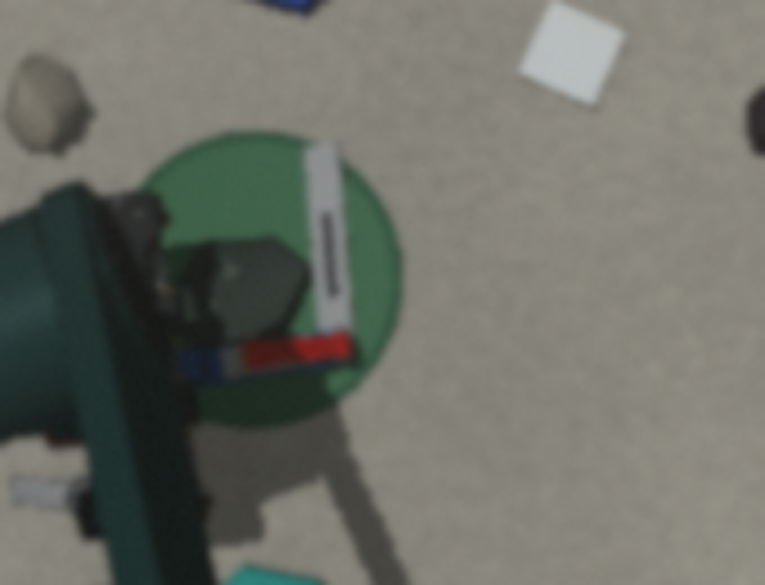

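View pics/c3.png

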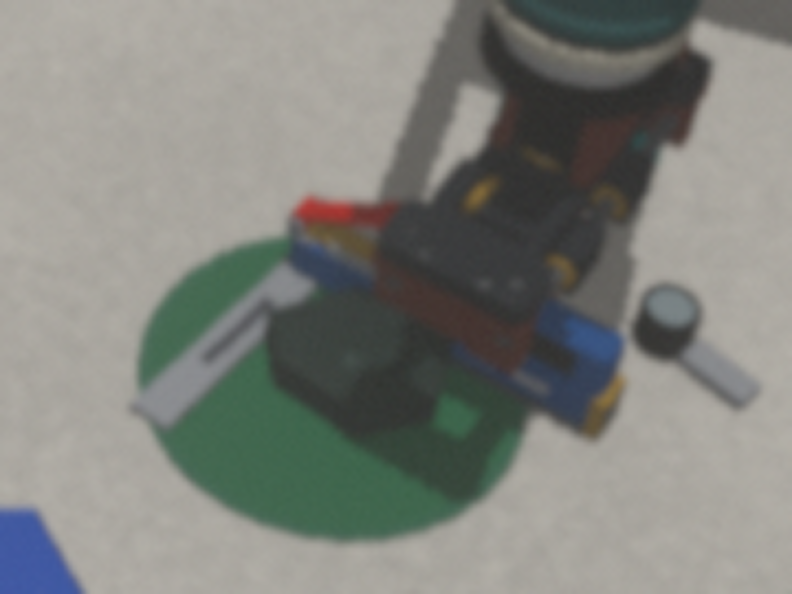

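```bash
python3 - <<'E'
from h import *
q=quat(A-np.pi/2)
def go(s,gap,z,rate,**k):
    p=E0+(0.0948-s)*U-(0.010+gap)*N; return servo_line([*p,z],q,rate=rate,**k)
f0=np.array([0.12,-.04,-3.66])
def rep(l):
    pp=current_position(); d=cf(12)-f0; print(l,"s",(0.0948-ct(pp)[0]).round(5),"gap",(-ct(pp)[1]-.01).round(5),pp[2].round(5),"U",round(d[:2]@U,2),"N",round(d[:2]@N,2),"z",round(d[2],2)); return d
go(0.027,0.0025,0.0237,0.02)
for s in (0.02,0.012,0.007,0.005,0.004,0.003,0.002,0.0015,0.001,0.0005,0,-.0005,-.001,-.0015,-.002,-.0025,-.003,-.0035,-.004,-.0045):
    r=go(s,0.0024,0.0237,0.03,contact_N=6); d=rep(r)
    if r or d[:2]@U<-6.0: break
print(current_clock())
E
```

```text
False s 0.01946 gap 0.00218 0.02376 U -1.17 N -1.36 z 0.34
False s 0.01154 gap 0.00191 0.02387 U -0.8 N -0.1 z 0.5
False s 0.00666 gap 0.00233 0.02377 U -0.59 N -0.23 z 0.71
False s 0.00498 gap 0.0025 0.02368 U -1.45 N -0.04 z 0.46
False s 0.00409 gap 0.00247 0.02365 U -2.48 N -0.12 z 0.36
False s 0.00297 gap 0.00242 0.02369 U -2.27 N -0.34 z 0.13
False s 0.0019 gap 0.00243 0.02369 U -2.29 N -0.1 z 0.42
False s 0.00148 gap 0.00241 0.02369 U -2.24 N -0.1 z 0.28
False s 0.00098 gap 0.00245 0.02368 U -2.38 N -0.08 z 0.45
False s 0.00048 gap 0.00241 0.02369 U -2.63 N -0.26 z 0.45
False s 2e-05 gap 0.00243 0.02369 U -2.92 N -0.37 z 0.23
False s -0.00016 gap 0.00255 0.02364 U -4.99 N -0.04 z 0.34
False s -0.00038 gap 0.0027 0.02356 U -6.0 N -0.3 z 0.27
False s -0.00061 gap 0.00282 0.02348 U -7.36 N -0.26 z 0.36
26.6
```

```bash
python3 - <<'E'
from h import *
q=quat(A-np.pi/2)
f0=np.array([0.12,-.04,-3.66])
for s,g in ((-0.0003,0.0018),(-0.0004,0.0012)):
    p=E0+(0.0948-s)*U-(0.010+g)*N; servo_line([*p,0.0234],q,rate=0.02)
    pp=current_position(); d=cf(8)-f0; print("s",(0.0948-ct(pp)[0]).round(5),"gap",(-ct(pp)[1]-.01).round(5),pp[2].round(5),"U",round(d[:2]@U,2),"N",round(d[:2]@N,2),"z",round(d[2],2))
c=capture("wrist"); np.savez("w_set.npz",**c); cv2.imwrite("pics/w_set.png",np.clip(c["image"]*1.8,0,255).astype(np.uint8))
c=capture("top"); np.savez("t_set.npz",**c); crop(c,"pics/t_set.png",190,190,140,110,5); print(current_clock())
E
```

```text
s -0.00027 gap 0.00231 0.02326 U -3.42 N -1.58 z 0.21
s -0.00033 gap 0.00195 0.02321 U -3.57 N -3.43 z 0.68
27.3333
```

View pics/w_set.png

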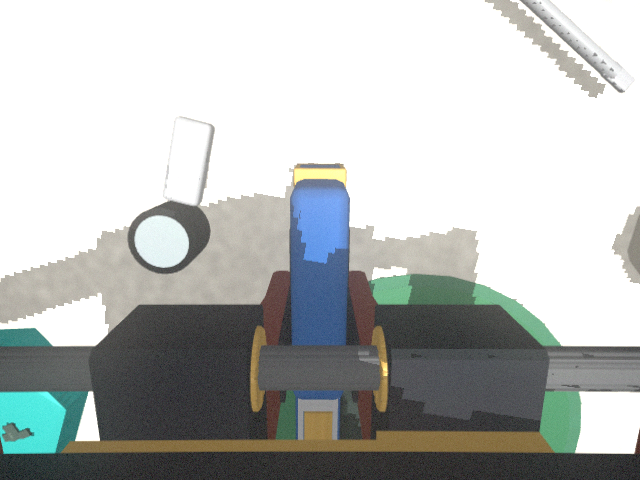

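View pics/t_set.png

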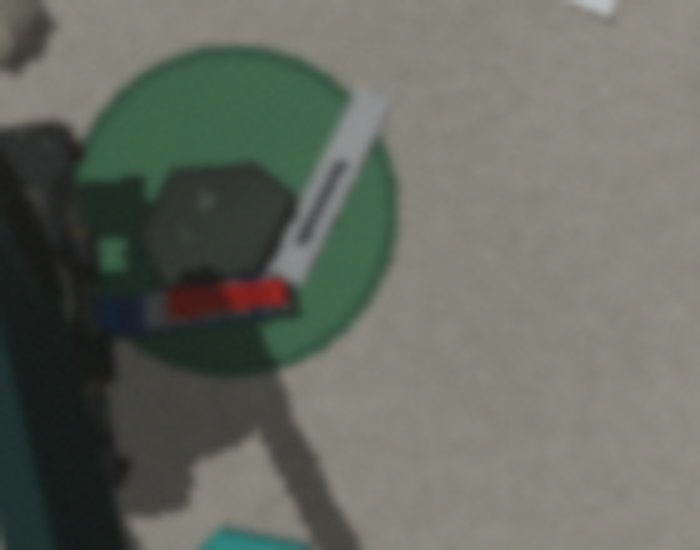

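```bash
python3 - <<'E'
from h import *
c=load("t_set.npz"); im=c["image"]; hsv=cv2.cvtColor(im,cv2.COLOR_BGR2HSV)
roi=np.zeros((480,640),bool); 
# strip: crop coords /5 + 190
poly=np.array([[268,285],[350,85],[400,85],[310,290]])/5+190
mk=np.zeros((480,640),np.uint8); cv2.fillPoly(mk,[poly.astype(np.int32)],1)
# exclude beyond-mat brightness: use low sat + bright
sat=hsv[...,1].astype(int)
m=(mk>0)&(sat<45)
m=cv2.morphologyEx(m.astype(np.uint8),cv2.MORPH_CLOSE,np.ones((3,3)))
v,u=np.nonzero(m)
W=atz(c,np.c_[u,v].astype(float),0.006)[:,:2]
# restrict to over mat region: rows>=crop y 110
ok=(v>190+105/5)&(v<190+270/5)
l=fitline(W[ok]); print(ok.sum(),"blade dir",np.degrees(np.arctan2(l[1][1],l[1][0])), "expected -24.6 (or -25.1)")
# per-row centroid fit
cs=[]
for r in range(190+22,190+54):
    uu=u[v==r]; 
    if len(uu)>2: cs.append((uu.mean(),r))
W=atz(c,np.array(cs),0.006)[:,:2]; l=fitline(W); print(len(cs),np.degrees(np.arctan2(l[1][1],l[1][0])))
b=im.copy(); b[m>0]=(0,0,255); cv2.imwrite("pics/bl.png",cv2.resize(b[190:300,190:330],None,fx=5,fy=5,interpolation=0))
c=capture("top"); r=silhouettes("top","blade")
for x in r[:2]:
    v,u=np.nonzero(x["region"]); print(x["conf"],len(v),u.min(),u.max(),v.min(),v.max()); W=atz(c,np.c_[u,v].astype(float),0.006)[:,:2]; l=fitline(W); print(np.degrees(np.arctan2(l[1][1],l[1][0])))
E
```

```text
286 blade dir -26.609385 expected -24.6 (or -25.1)
32 -24.599895
0.7 284 245 267 208 246
-24.98725
```

View pics/bl.png

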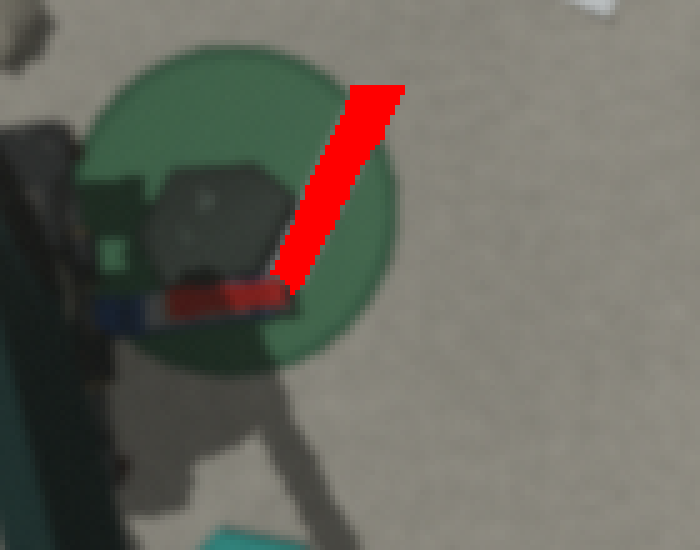

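```bash
python3 - <<'E'
from h import *
q=quat(A-np.pi/2)
p=current_position(); print(ct(p))
r=servo_line([*(E0+(0.0948+0.0003)*U-(0.010+0.0014)*N),0.0205],q,rate=0.015,contact_N=2.5); pp=current_position(); print(r,pp[2],cf(5))
move_gripper(0.036); print(current_finger_gap(),ct(current_position()))
pp=current_position(); np.save("rel.npy",pp)
servo_line([pp[0],pp[1],0.075],q,rate=0.15)
c=capture("top"); np.savez("t_rel.npz",**c); crop(c,"pics/t_rel.png",190,190,140,110,5)
c=capture("wrist"); np.savez("w_rel.npz",**c); cv2.imwrite("pics/w_rel.png",np.clip(c["image"]*1.6,0,255).astype(np.uint8)); print(current_clock())
E
```

```text
[ 0.09513546 -0.01180264]
True 0.021934851971062822 [ 0.29410706 -0.04810568  5.27624046]
0.035938906726953 [ 0.09353667 -0.01528171]
28.7833
```

View pics/t_rel.png

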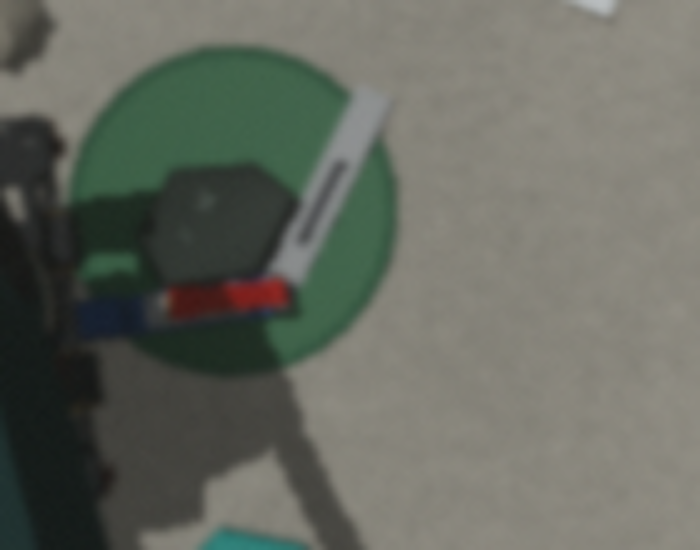

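View pics/w_rel.png

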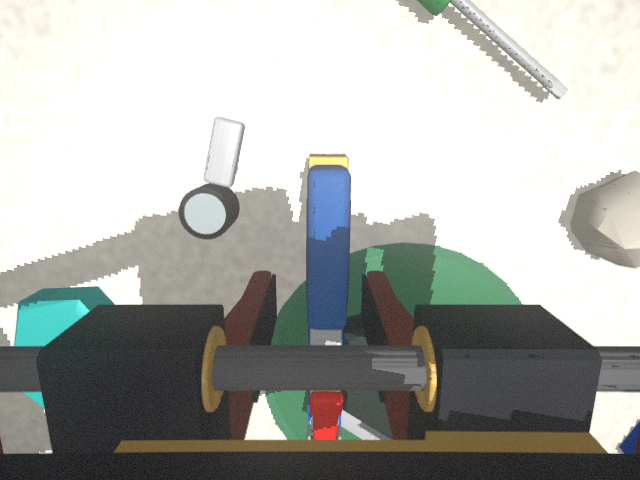

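```bash
python3 - <<'E'
from h import *
c=load("w_rel.npz"); P=cloud(c)
m=np.zeros((480,640),bool); m[165:325,295:360]=1; m&=(P[...,2]>0.046)&(P[...,2]<0.058)
k,_=cv2.findContours(m.astype(np.uint8),0,cv2.CHAIN_APPROX_NONE);k=max(k,key=cv2.contourArea)
r=cv2.boxPoints(cv2.minAreaRect(k)); W=atz(c,r,0.053)[:,:2]; print(W.round(4).tolist(),[np.degrees(np.arctan2(*(W[(i+1)%4]-W[i])[::-1])).round(1) for i in range(4)],np.linalg.norm(W-np.roll(W,-1,0),axis=1).round(4)); print("block centre ct",ct(W.mean(0)),"expected",0.0951+0.011,-0.0118)
for a,b in [((r[i]),(r[(i+1)%4])) for i in range(4)]:
    w=atz(c,edgepts(k,a,b),0.053)[:,:2]; 
    if len(w)>60: l=fitline(w); print(np.degrees(np.arctan2(l[1][1],l[1][0])))
# lever tip
r2=spot_in("wrist","lock_tip"); print(r2[:1] and r2[0], current_position())
E
```

```text
[[0.4863, 0.3682], [0.5053, 0.3715], [0.5195, 0.2983], [0.4985, 0.2946]] [np.float64(9.9), np.float64(-79.0), np.float64(-170.1), np.float64(99.5)] [0.0193 0.0746 0.0213 0.0746]
block centre ct [ 0.10829178 -0.01063967] expected 0.1061 -0.0118
-80.37888
-80.71159
[] [0.49949842 0.31736517 0.07383916]
```

```bash
python3 - <<'E'
from h import *
q=quat(A-np.pi/2)
def L(x): return E0+(0.0951-0.100+x)*U-0.0114*N
servo_line([*L(0.041),0.095],q,rate=0.15); move_gripper(0.0); 
servo_line([*L(0.042),0.072],q,rate=0.1); sleep(0.1); f0=cf(5); print(f0,current_clock())
r=servo_line([*L(0.050),0.0365],q,rate=0.035,contact_N=17); print(r,current_position(),ct(current_position()),current_force()-f0,current_clock())
d=cf(5)-f0; print(d)
E
```

```text
[ 0.21658028 -0.02330151  0.15193949] 30.6083
True [0.51305237 0.27208436 0.04715861] [ 0.04630406 -0.01064513] [-0.95300998  2.11874041  1.79759194] 31.3583
[-0.20816454  1.40182845  1.39441207]
```

```bash
python3 - <<'E'
from h import *
q=quat(A-np.pi/2)
def L(x): return E0+(0.0951-0.100+x)*U-0.0114*N
f0=np.array([.217,-.023,.152])
for z in (0.046,0.044,0.042,0.0405,0.0395,0.0385,0.0375,0.0365):
    servo_line([*L(0.049),z],q,rate=0.03); d=cf(5)-f0; p=current_position(); print(z,p[2].round(4),(ct(p)[0]+.0049).round(4),d.round(2))
    if d[2]>20: break
print(current_clock()); sleep(0.1)
c=capture("scene"); crop(c,"pics/press.png",320,230,180,135,4.4)
E
```

```text
0.046 0.0467 0.0503 [-1.71  4.75  6.33]
0.044 0.045 0.0506 [-2.73  5.79  8.28]
0.042 0.0431 0.0509 [-3.74  7.01  9.3 ]
0.0405 0.0418 0.0512 [-3.49  7.63 10.54]
0.0395 0.0409 0.0513 [-4.41  8.11 11.88]
0.0385 0.0402 0.0513 [-4.45  7.79 14.39]
0.0375 0.0398 0.0514 [-6.48  7.56 20.22]
33.4417
```

View pics/press.png

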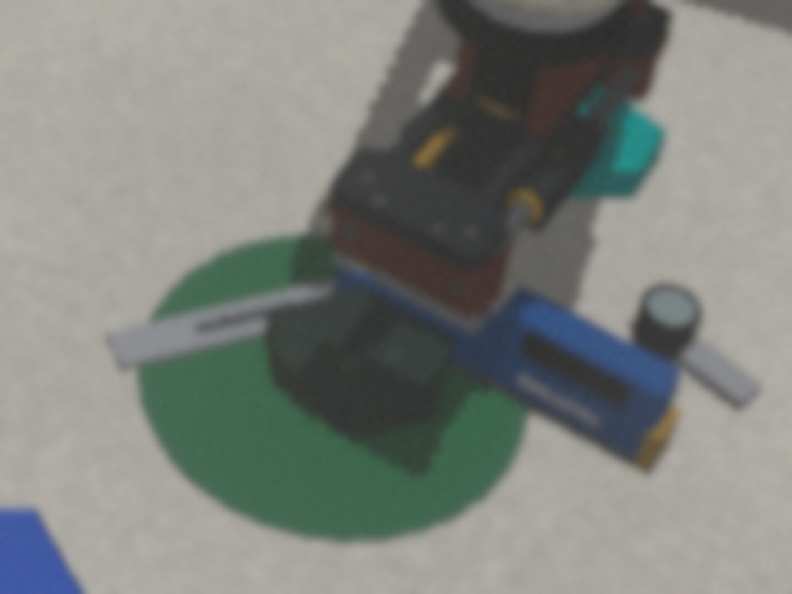

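```bash
python3 - <<'E'
from h import *
q=quat(A-np.pi/2)
def L(x): return E0+(0.0951-0.100+x)*U-0.0114*N
servo_line([*L(0.049),0.10],q,rate=0.15); 
s=E0+(0.055)*U-0.0114*N+0.02*N
servo_line([*(E0-0.01*U+0.03*N),0.18],q,rate=0.2)
sleep(0.1)
c=capture("wrist"); np.savez("w_lk.npz",**c); cv2.imwrite("pics/w_lk.png",np.clip(c["image"]*1.8,0,255).astype(np.uint8))
c=capture("top"); np.savez("t_lk.npz",**c); crop(c,"pics/t_lk.png",190,190,140,110,5)
r=silhouettes("top","blade")
for x in r[:2]:
    v,u=np.nonzero(x["region"]); W=atz(c,np.c_[u,v].astype(float),0.006)[:,:2]; l=fitline(W); print(x["conf"],len(v),np.degrees(np.arctan2(l[1][1],l[1][0])))
print(current_clock())
E
```

```text
0.6 384 -23.999638
0.17 358 13.81599
35.0833
```

View pics/w_lk.png

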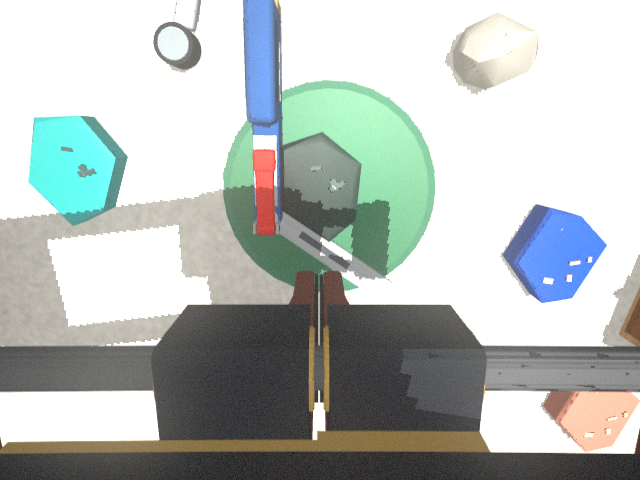

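View pics/t_lk.png

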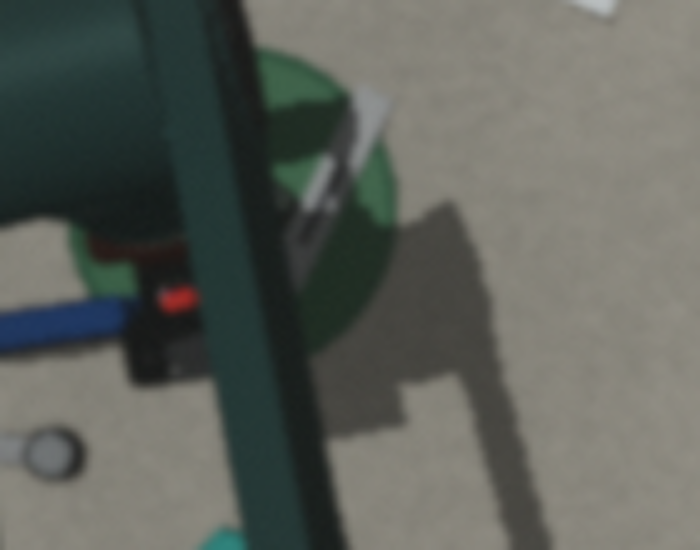

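```bash
python3 - <<'E'
from h import *
c=load("w_lk.npz"); crop(c,"pics/lk.png",225,90,190,210,2.8)
P,H,box=hmap(c,(80,300,220,440))
m=np.zeros((480,640),bool); m[5:125,235:290]=1; m&=(P[...,2]>0.046)&(P[...,2]<0.058)
k,_=cv2.findContours(m.astype(np.uint8),0,cv2.CHAIN_APPROX_NONE);k=max(k,key=cv2.contourArea); r=cv2.boxPoints(cv2.minAreaRect(k)); 
for i in range(4):
    w=atz(c,edgepts(k,r[i],r[(i+1)%4]),0.053)[:,:2]
    if len(w)>60: l=fitline(w); print("stock",np.degrees(np.arctan2(l[1][1],l[1][0])))
v=np.nanmedian(H[265:272,250:262])
lev=H[150:236,250:278]; print("lever H max",np.nanmax(lev), np.nanmedian(H[155:165,258:270]),np.nanmedian(H[225:233,260:270]))
m=box&(H>0.0025)&(H<0.0065); m[:225]=0; mm=cv2.morphologyEx(m.astype(np.uint8),cv2.MORPH_OPEN,np.ones((3,3)))
n,lab,st,_=cv2.connectedComponentsWithStats(mm); i=1+np.argmax(st[1:,4]); vv,uu=np.nonzero(lab==i); print(st[i]); W=atz(c,np.c_[uu,vv].astype(float),0.005)[:,:2]; l=fitline(W); print("blade depth dir",np.degrees(np.arctan2(l[1][1],l[1][0])))
E
```

```text
stock -81.6702
stock -80.905495
lever H max 0.042663114648239124 0.04069773738943212 0.03872741462258967
[ 280  225   91   59 1439]
blade depth dir -21.9991
```

View pics/lk.png

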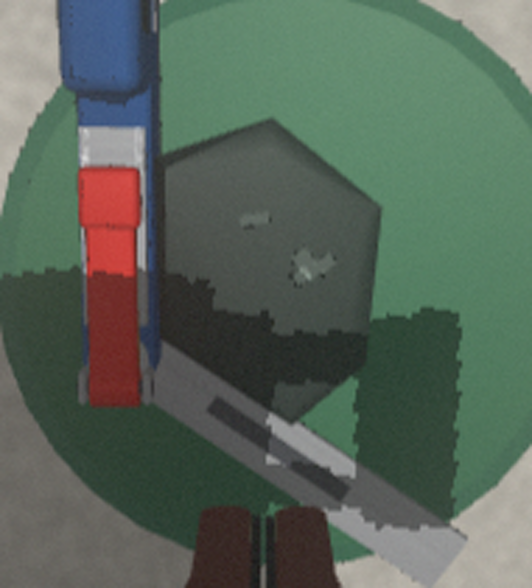

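```bash
python3 - <<'E'
from h import *
c=load("w_lk.npz")
f=lambda *pp: np.array(pp,float)/2.8+np.array([225,90])
def d(a,b,z):
    W=atz(c,f(a,b),z)[:,:2]; w=W[1]-W[0]; return np.degrees(np.arctan2(w[1],w[0])),W.round(4).tolist(),np.linalg.norm(w)
print("blade outer",d((158,405),(413,581),0.005)); print("blade inner",d((300,420),(465,538),0.005))
print("slot",d((215,400),(345,492),0.005))
print("horn 2nd",d((165,342),(292,420),0.0245))
print("horn x face",d((165,342),(163,165),0.0245))
print("stock edge top(z27)",d((158,360),(160,60),0.027))
g=cv2.cvtColor(c["image"],cv2.COLOR_BGR2GRAY)
# robust: LSD segments
ls=cv2.createLineSegmentDetector().detect(cv2.resize(c["image"][0:300,225:415],None,fx=2,fy=2,interpolation=cv2.INTER_CUBIC)[...,1])[0][:,0]
for x1,y1,x2,y2 in ls:
    if np.hypot(x2-x1,y2-y1)>60:
        a=np.array([[x1,y1],[x2,y2]])/2+[225,0]; z=0.005 if min(y1,y2)>420 else 0.027
        W=atz(c,a,z)[:,:2];w=W[1]-W[0]; print(a.round(1).tolist(),round(np.degrees(np.arctan2(w[1],w[0])),1))
E
```

```text
blade outer (np.float64(-25.87894304776472), [[0.5332, 0.2034], [0.6197, 0.1614]], np.float64(0.09623514210138896))
blade inner (np.float64(-26.35997944057221), [[0.5758, 0.2062], [0.6326, 0.1781]], np.float64(0.0633500524190877))
slot (np.float64(-26.307825455038333), [[0.5497, 0.2079], [0.5934, 0.1863]], np.float64(0.04878365594352856))
horn 2nd (np.float64(-22.348047174027432), [[0.5334, 0.2266], [0.5721, 0.2107]], np.float64(0.04190692067152023))
horn x face (np.float64(99.3487085521664), [[0.5334, 0.2266], [0.5256, 0.2741]], np.float64(0.04807355455985429))
stock edge top(z27) (np.float64(98.24251592934303), [[0.5324, 0.2218], [0.521, 0.3004]], np.float64(0.07937850258401029))
[[273.4, 170.9], [275.2, 234.1]] -80.0
[[281.1, 23.4], [281.8, 90.3]] -80.7
[[246.1, 121.6], [242.1, 0.3]] 99.3
[[281.6, 90.3], [282.3, 144.7]] -80.7
[[361.4, 163.3], [356.9, 204.1]] -85.0
[[329.0, 242.0], [283.1, 211.4]] 155.4
[[278.2, 42.2], [278.6, 100.9]] -81.0
[[314.1, 80.2], [347.2, 80.6]] 9.2
[[322.1, 131.7], [361.0, 163.5]] -28.3
[[283.0, 144.7], [321.8, 131.6]] 28.1
[[283.6, 149.1], [283.9, 185.9]] -80.9
[[286.5, 238.5], [327.9, 266.4]] -25.3
```

```bash
cat >> h.py <<'E'
O=np.array([0.470,-0.3277]); B=np.radians(100.1); SU=np.array([np.cos(B),np.sin(B)]); SN=np.array([SU[1],-SU[0]])
def sp(s,gap): return O+(0.1052+s)*SU+(0.010+gap)*SN
def sc(p): d=np.asarray(p)[:2]-O; return np.array([d@SU-0.1052,d@SN-0.010])
E
python3 - <<'E'
from h import *
q=quat(np.radians(9.5))
g=E0+0.0951*U-0.0114*N
move_ptp([*g,0.12],q) if False else servo_line([*g,0.12],q,rate=0.25)
move_gripper(0.046); servo_line([*g,0.07],q,rate=0.2); servo_line([*g,0.0222],q,rate=0.1); sleep(0.1)
move_gripper(0.0); print(current_finger_gap(),current_position(),current_force())
p=np.array(current_position()); p2=p[:2]-0.012*(U+N)/np.sqrt(2)
servo_line([p[0],p[1],p[2]+0.0008],q,rate=0.05)
servo_line([*p2,p[2]+0.0012],q,rate=0.05); servo_line([*p2,0.13],q,rate=0.2)
q2=quat(B-np.pi/2)
s=sp(0.105,0.004); move_ptp([*s,0.13],q2); sleep(0.1); print(cf(5),current_clock())
c=capture("scene"); crop(c,"pics/car.png",150,120,240,180,3.3)
c=capture("top"); crop(c,"pics/cart.png",330,180,180,130,4.4)
E
```

```text
0.020072486984010474 [0.50389076 0.32008065 0.0224129 ] [0.25495757 0.11744159 1.86622646]
[ 0.32530571 -0.02655045 -3.39045543] 41.3
```

View pics/car.png

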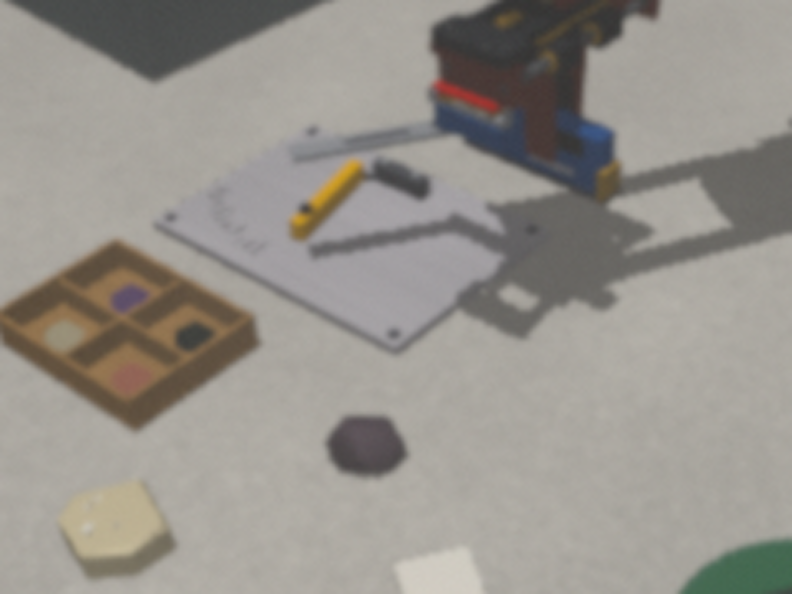

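View pics/cart.png

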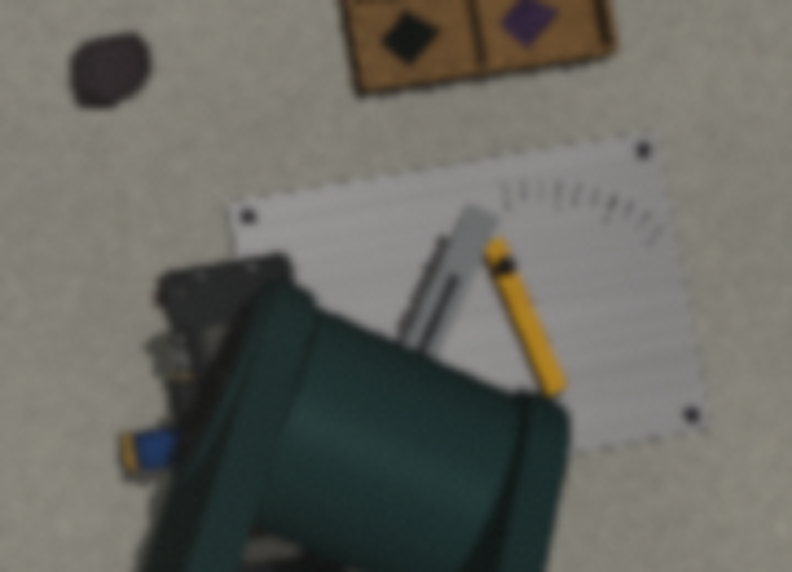

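```bash
python3 - <<'E'
from h import *
q=quat(B-np.pi/2)
servo_line([*sp(0.113,0.004),0.06],q,rate=0.2); 
r=servo_line([*sp(0.113,0.004),0.0335],q,rate=0.08,contact_N=8); sleep(0.1); f0=cf(6); print(r,"f0",f0,current_clock())
def rep(l):
    pp=current_position(); d=cf(6)-f0; print(l,sc(pp).round(5),pp[2].round(5),"U",round(d[:2]@SU,2),"N",round(d[:2]@SN,2),"z",round(d[2],2)); return d
for s in (0.085,0.06,0.035,0.018):
    r=servo_line([*sp(s,0.004),0.0335],q,rate=0.07,contact_N=8); d=rep(r)
    if r: break
c=capture("top"); crop(c,"pics/s1.png",360,190,150,120,5); np.savez("t_s1.npz",**c); print(current_clock())
E
```

```text
False f0 [ 0.46438541 -0.25179553 -3.51865227] 42.5333
False [0.08451 0.00394] 0.03345 U 0.39 N -0.72 z 0.08
False [0.05944 0.00399] 0.03348 U 0.73 N -0.84 z 0.17
False [0.03433 0.00414] 0.03354 U 0.69 N -0.49 z -0.08
False [0.01716 0.00431] 0.03357 U 0.41 N -0.58 z -0.18
44.7417
```

View pics/s1.png

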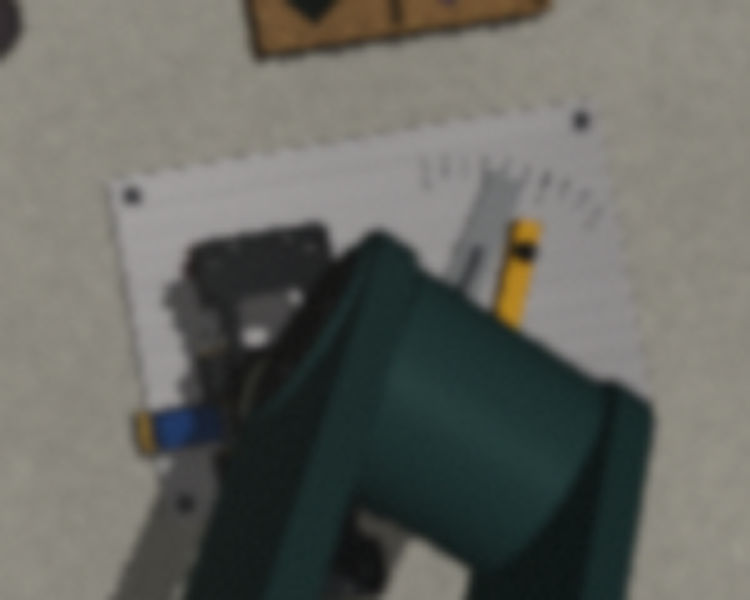

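```bash
python3 - <<'E'
from h import *
q=quat(B-np.pi/2); Z=0.0332
f0=np.array([0.46,-.25,-3.52])
def rep(l):
    pp=current_position(); d=cf(6)-f0; print(l,sc(pp).round(5),pp[2].round(5),"U",round(d[:2]@SU,2),"N",round(d[:2]@SN,2),"z",round(d[2],2)); return d
g=0.003
while g>-0.006:
    servo_line([*sp(0.018,g),Z],q,rate=0.03); d=rep("gap")
    if d[:2]@SN>2.5: break
    g-=0.0007
gf=sc(current_position())[1]+0.0004; print("gap used",gf)
for s in [0.012,0.007,0.005,0.004,0.003,0.002,0.001,0.0003,-.0004,-.001,-.0016,-.0022,-.0028,-.0034,-.004,-.0046,-.0052]:
    servo_line([*sp(s,gf),Z],q,rate=0.03); d=rep(s)
    if d[:2]@SU>6.5: break
print(current_clock())
E
```

```text
gap [0.01823 0.00285] 0.03317 U 0.16 N -0.43 z -0.09
gap [0.01805 0.00226] 0.03321 U 0.46 N -0.8 z 0.19
gap [0.018   0.00167] 0.03326 U 0.28 N -0.26 z 0.24
gap [0.01798 0.00102] 0.03322 U 0.81 N 0.54 z 0.18
gap [0.01798 0.00025] 0.03322 U 1.01 N 1.14 z 0.37
gap [ 0.01801 -0.00052] 0.0332 U 1.21 N 1.09 z 0.31
gap [ 0.01804 -0.00128] 0.0332 U 0.9 N 0.86 z 0.65
gap [ 0.018   -0.00196] 0.0332 U 1.06 N 0.83 z 0.0
gap [ 0.01794 -0.00248] 0.03323 U 1.34 N 1.53 z 0.09
gap [ 0.01786 -0.00283] 0.03329 U 1.76 N 3.8 z -0.3
gap used -0.0024502458168880565
0.012 [ 0.0121  -0.00265] 0.03309 U 1.63 N 2.33 z -0.83
0.007 [ 0.00706 -0.00261] 0.03314 U 1.66 N 2.42 z -1.14
0.005 [ 0.00522 -0.00265] 0.0331 U 2.52 N 2.63 z -0.88
0.004 [ 0.00417 -0.00263] 0.03312 U 3.52 N 2.1 z -0.48
0.003 [ 0.00292 -0.00254] 0.03316 U 2.77 N 1.95 z -0.48
0.002 [ 0.00166 -0.00248] 0.03324 U 1.74 N 0.77 z -0.72
0.001 [ 0.00085 -0.00243] 0.03322 U 2.24 N 1.11 z -0.64
0.0003 [ 0.00032 -0.00246] 0.03319 U 2.6 N 1.05 z 0.14
-0.0004 [-0.00041 -0.00246] 0.03318 U 2.47 N 0.95 z 0.08
-0.001 [-0.00082 -0.00252] 0.03318 U 3.92 N 1.32 z 0.29
-0.0016 [-0.00093 -0.00253] 0.03319 U 5.83 N 2.01 z 1.34
-0.0022 [-0.00096 -0.00261] 0.03317 U 7.81 N 2.65 z 2.76
51.5083
```

```bash
python3 - <<'E'
from h import *
q=quat(B-np.pi/2)
servo_line([*sp(-0.0012,-0.0027),0.0328],q,rate=0.02)
for z in (0.0322,0.0317,0.0312,0.0307):
    servo_line([*sp(-0.0012,-0.0027),z],q,rate=0.03); f=cf(4); print(z,current_position()[2],f.round(2))
    if f[2]>-0.5: break
move_gripper(0.036); pp=current_position(); print(sc(pp))
servo_line([pp[0],pp[1],0.11],q,rate=0.2)
servo_line([*(O+0.06*SU+0.09*SN),0.19],q,rate=0.3); sleep(0.1)
c=capture("wrist"); np.savez("w_end.npz",**c); cv2.imwrite("pics/w_end.png",np.clip(c["image"]*1.6,0,255).astype(np.uint8)); print(current_clock())
P=cloud(c)
ls=cv2.createLineSegmentDetector().detect(cv2.resize(c["image"],None,fx=2,fy=2,interpolation=cv2.INTER_CUBIC)[...,1])[0][:,0]
for x1,y1,x2,y2 in ls:
    if np.hypot(x2-x1,y2-y1)>70 and max(y1,y2)<600:
        a=np.array([[x1,y1],[x2,y2]])/2; W=atz(c,a,0.02)[:,:2];w=W[1]-W[0]; print(a.round(1).tolist(),round(np.degrees(np.arctan2(w[1],w[0])),1))
E
```

```text
0.0322 0.03248007713862743 [1.27 6.75 0.95]
[-0.00158527 -0.00262668]
53.775
[[193.8000030517578, 199.10000610351562], [190.8000030517578, 162.89999389648438]] 100.6
[[232.0, 120.30000305175781], [235.5, 185.3000030517578]] -79.8
[[457.20001220703125, 197.39999389648438], [569.7000122070312, 198.10000610351562]] 9.7
[[529.7000122070312, 286.29998779296875], [573.4000244140625, 286.6000061035156]] 9.9
[[235.5, 185.89999389648438], [239.1999969482422, 256.6000061035156]] -79.7
[[232.39999389648438, 184.10000610351562], [229.0, 133.5]] 101.0
[[618.0, 204.60000610351562], [603.0, 285.5]] -80.3
[[593.4000244140625, 296.0], [528.4000244140625, 295.6000061035156]] -170.0
[[534.2000122070312, 208.89999389648438], [522.9000244140625, 293.5]] -80.2
[[395.8999938964844, 85.69999694824219], [219.6999969482422, 86.69999694824219]] -169.6
[[197.0, 288.5], [192.1999969482422, 227.8000030517578]] 100.3
[[521.5999755859375, 295.29998779296875], [459.1000061035156, 294.8999938964844]] -170.1
[[610.9000244140625, 204.1999969482422], [497.79998779296875, 203.39999389648438]] -170.4
[[460.29998779296875, 285.5], [507.20001220703125, 286.1000061035156]] 9.6
[[614.0, 204.39999389648438], [600.2999877929688, 278.20001220703125]] -80.5
[[206.60000610351562, 84.5], [326.6000061035156, 84.4000015258789]] 10.2
[[509.1000061035156, 38.400001525878906], [488.79998779296875, 0.800000011920929]] 135.2
[[190.6999969482422, 161.0], [187.1999969482422, 118.4000015258789]] 100.4
[[391.20001220703125, 210.89999389648438], [395.8999938964844, 86.5999984741211]] 100.4
[[217.8000030517578, 86.4000015258789], [162.1999969482422, 87.19999694824219]] -169.0
[[444.1000061035156, 276.5], [447.70001220703125, 234.0]] 99.7
```

View pics/w_end.png

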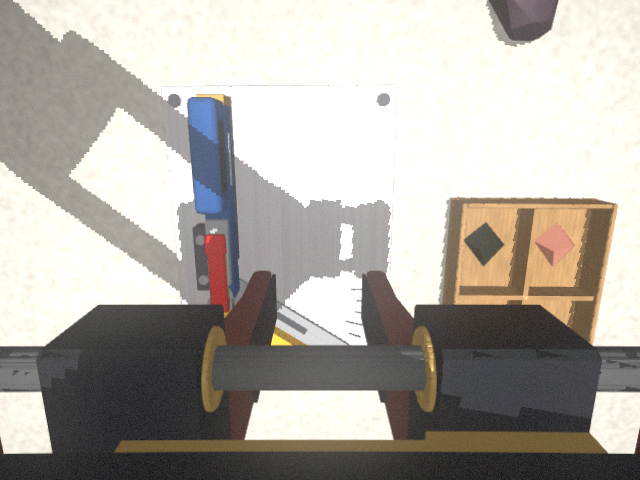

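```bash
python3 - <<'E'
from h import *
q=quat(B-np.pi/2)
servo_line([*(O-0.05*SU+0.05*SN),0.19],q,rate=0.3); sleep(0.1)
c=capture("wrist"); np.savez("w_end2.npz",**c); crop(c,"pics/w_end2.png",170,60,260,240,2.4); print(current_clock())
ls=cv2.createLineSegmentDetector().detect(cv2.resize(c["image"],None,fx=2,fy=2,interpolation=cv2.INTER_CUBIC)[...,1])[0][:,0]
for x1,y1,x2,y2 in ls:
    if np.hypot(x2-x1,y2-y1)>60 and max(y1,y2)<600:
        a=np.array([[x1,y1],[x2,y2]])/2; W=atz(c,a,0.02)[:,:2];w=W[1]-W[0]; an=np.degrees(np.arctan2(w[1],w[0]))%180; print(a.round(1).tolist(),round(an,1))
P=cloud(c); np.save("P.npy",P)
E
```

```text
54.4667
[[276.20001220703125, 0.30000001192092896], [279.6000061035156, 159.6999969482422]] 99.9
[[383.8999938964844, 272.0], [397.20001220703125, 299.1000061035156]] 126.7
[[234.0, 132.1999969482422], [231.1999969482422, 80.30000305175781]] 100.2
[[240.39999389648438, 46.0], [236.6999969482422, 0.30000001192092896]] 102.4
[[273.20001220703125, 139.10000610351562], [272.1000061035156, 84.69999694824219]] 99.7
[[252.3000030517578, 152.8000030517578], [250.60000610351562, 114.0999984741211]] 100.3
[[311.1000061035156, 201.3000030517578], [273.6000061035156, 176.60000610351562]] 156.4
[[248.1999969482422, 102.80000305175781], [250.10000610351562, 141.5]] 100.5
[[639.0999755859375, 262.6000061035156], [528.4000244140625, 262.29998779296875]] 10.0
[[311.3999938964844, 179.3000030517578], [337.79998779296875, 196.5]] 157.1
[[529.0999755859375, 49.79999923706055], [639.0999755859375, 48.599998474121094]] 10.1
[[584.7000122070312, 159.6999969482422], [517.7999877929688, 159.89999389648438]] 10.1
[[585.5, 165.10000610351562], [570.5, 256.6000061035156]] 99.8
[[329.3999938964844, 199.5], [297.
[... 647 characters left out ...]
20001220703125]] 99.8
[[592.7999877929688, 157.89999389648438], [636.5999755859375, 158.1999969482422]] 9.4
[[639.0999755859375, 160.1999969482422], [592.2000122070312, 160.0]] 9.6
[[610.9000244140625, 258.3999938964844], [539.7000122070312, 257.70001220703125]] 9.6
[[577.2000122070312, 249.89999389648438], [620.2999877929688, 250.0]] 10.0
[[550.2000122070312, 202.6999969482422], [528.7999877929688, 225.0]] 61.2
[[527.0, 51.5], [518.0, 123.30000305175781]] 99.7
[[501.1000061035156, 117.80000305175781], [507.8999938964844, 59.0]] 99.8
[[489.1000061035156, 225.39999389648438], [500.1000061035156, 126.5999984741211]] 99.8
[[599.0999755859375, 230.3000030517578], [622.0, 208.3000030517578]] 60.5
```

View pics/w_end2.png

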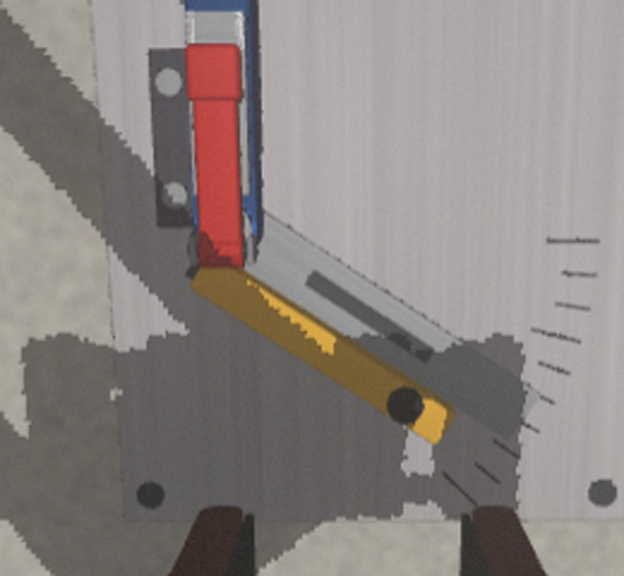

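```bash
python3 - <<'E'
from h import *
y=np.radians(-50); ty=np.array([np.sin(y),-np.cos(y)]); t=O+0.02*SU+0.04*SN+0.045*ty
servo_line([*t,0.19],quat(y),rate=0.15) if False else move_ptp([*t,0.19],quat(y)); sleep(0.1)
c=capture("wrist"); np.savez("w_end3.npz",**c); crop(c,"pics/w_end3.png",150,20,330,270,2.2); print(current_clock())
ct_=capture("top"); np.savez("t_end3.npz",**ct_); crop(ct_,"pics/t_end3.png",370,190,150,115,5)
ls=cv2.createLineSegmentDetector().detect(cv2.resize(c["image"],None,fx=2,fy=2,interpolation=cv2.INTER_CUBIC)[...,1])[0][:,0]
for x1,y1,x2,y2 in ls:
    if np.hypot(x2-x1,y2-y1)>60 and max(y1,y2)<600:
        a=np.array([[x1,y1],[x2,y2]])/2; W=atz(c,a,0.02)[:,:2];w=W[1]-W[0]; an=np.degrees(np.arctan2(w[1],w[0]))%180; print(a.round(0).tolist(),round(an,1))
E
```

```text
55.5917
[[245.0, 199.0], [259.0, 170.0]] 12.4
[[151.0, 97.0], [298.0, 181.0]] 100.2
[[204.0, 170.0], [139.0, 133.0]] 100.2
[[279.0, 181.0], [306.0, 197.0]] 100.4
[[411.0, 178.0], [335.0, 215.0]] 156.8
[[299.0, 213.0], [270.0, 197.0]] 100.7
[[349.0, 187.0], [404.0, 159.0]] 156.8
[[407.0, 166.0], [352.0, 193.0]] 157.0
[[582.0, -0.0], [563.0, 27.0]] 9.5
[[334.0, 212.0], [429.0, 165.0]] 157.1
[[177.0, 116.0], [224.0, 143.0]] 100.3
[[575.0, -0.0], [554.0, 32.0]] 10.2
[[420.0, 142.0], [337.0, 184.0]] 156.9
[[269.0, 199.0], [299.0, 215.0]] 100.5
[[185.0, 0.0], [172.0, 30.0]] 10.3
[[544.0, 27.0], [562.0, 0.0]] 9.4
[[518.0, 16.0], [552.0, 40.0]] 99.9
[[302.0, 232.0], [273.0, 217.0]] 100.5
[[520.0, 41.0], [460.0, 0.0]] 99.8
```

View pics/w_end3.png

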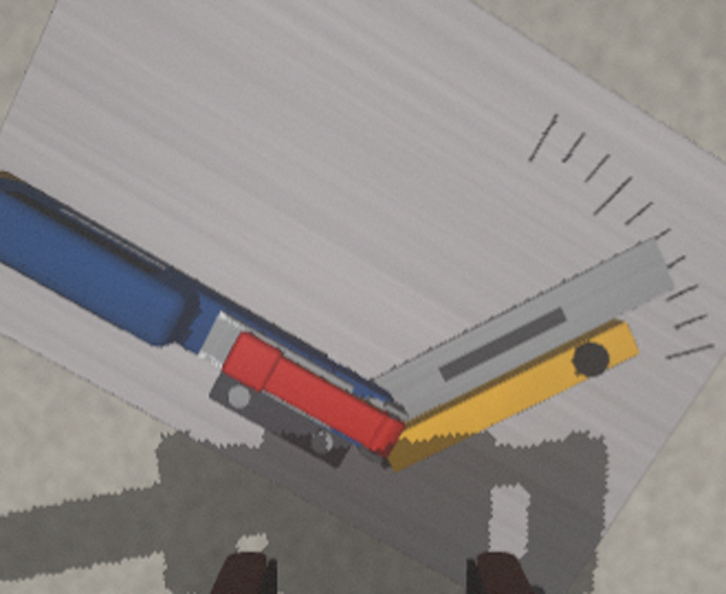

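View pics/t_end3.png

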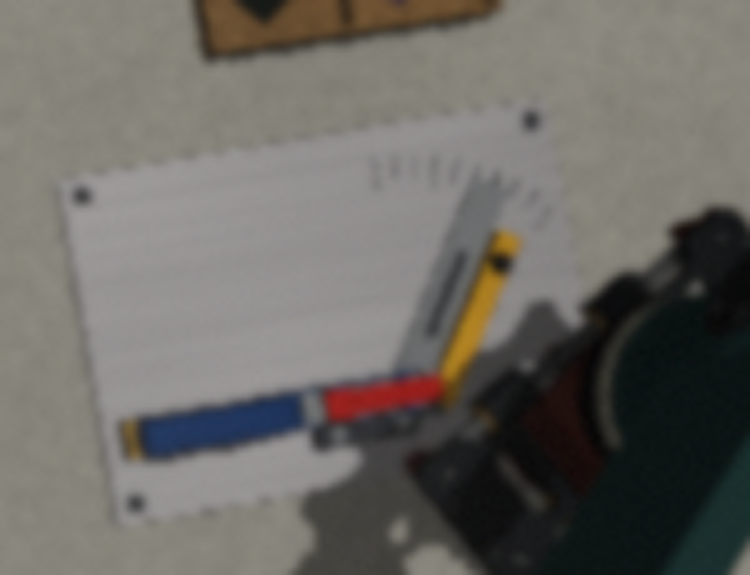

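```bash
python3 - <<'E'
from h import *
q=quat(B-np.pi/2); g=sp(-0.0013,-0.0027)
move_ptp([*g,0.10],q); servo_line([*g,0.0325],q,rate=0.12); sleep(0.05)
move_gripper(0.0); print(current_finger_gap(),sc(current_position()),current_force().round(2),current_clock())
p0=np.array(current_position())[:2]
piv=p0-0.1*SU; b=B-np.radians(1.0); n=piv+0.1*np.array([np.cos(b),np.sin(b)])
q1=quat(b-np.pi/2)
servo_line([*n,0.0327],q1,rate=0.01); sleep(0.1); print(sc(current_position()),cf(4).round(2),current_clock())
move_gripper(0.036); pp=current_position(); servo_line([pp[0],pp[1],0.11],q1,rate=0.25)
y=np.radians(-50); ty=np.array([np.sin(y),-np.cos(y)]); t=O+0.02*SU+0.04*SN+0.045*ty
move_ptp([*t,0.19],quat(y)); sleep(0.1)
c=capture("wrist"); np.savez("w_end4.npz",**c); crop(c,"pics/w_end4.png",150,20,330,270,2.2); print(current_clock())
ls=cv2.createLineSegmentDetector().detect(cv2.resize(c["image"],None,fx=2,fy=2,interpolation=cv2.INTER_CUBIC)[...,1])[0][:,0]
for x1,y1,x2,y2 in ls:
    if np.hypot(x2-x1,y2-y1)>60 and max(y1,y2)<600:
        a=np.array([[x1,y1],[x2,y2]])/2; W=atz(c,a,0.02)[:,:2];w=W[1]-W[0]; an=np.degrees(np.arctan2(w[1],w[0]))%180; print(a.round(0).tolist(),round(an,1))
E
```

```text
0.01997267313423932 [-0.00161818 -0.00235112] [-0.82 -0.11  5.63] 57.6833
[-0.00145983 -0.00069397] [-1.06  1.28  6.46] 58.1833
60.1333
[[208.0, 167.0], [144.0, 130.0]] 99.5
[[193.0, 115.0], [309.0, 185.0]] 99.1
[[248.0, 198.0], [262.0, 169.0]] 12.7
[[155.0, 93.0], [192.0, 115.0]] 99.6
[[313.0, 219.0], [274.0, 196.0]] 99.1
[[417.0, 178.0], [340.0, 215.0]] 156.3
[[353.0, 187.0], [408.0, 160.0]] 156.0
[[411.0, 167.0], [356.0, 193.0]] 156.0
[[587.0, 0.0], [566.0, 30.0]] 9.0
[[181.0, 113.0], [228.0, 141.0]] 99.3
[[339.0, 211.0], [434.0, 166.0]] 156.1
[[273.0, 198.0], [302.0, 214.0]] 99.5
[[550.0, 26.0], [567.0, -0.0]] 9.8
[[580.0, -0.0], [561.0, 28.0]] 10.0
[[393.0, 158.0], [362.0, 174.0]] 156.4
[[426.0, 142.0], [395.0, 158.0]] 156.5
[[537.0, 49.0], [466.0, 1.0]] 99.7
[[306.0, 233.0], [276.0, 217.0]] 100.7
```

View pics/w_end4.png

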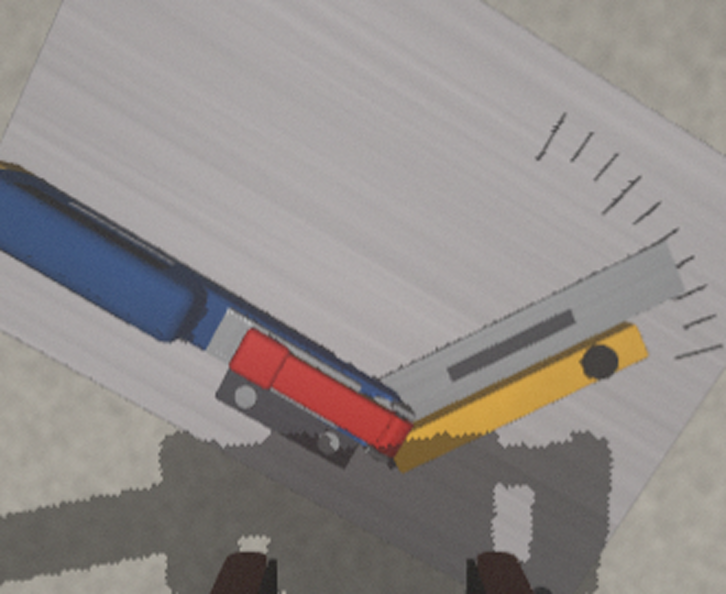

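```bash
python3 - <<'E'
from h import *
c=load("w_end4.npz"); P=cloud(c); print("pad z",np.nanmedian(P[175:190,258:272,2]),"block",np.nanmedian(P[130:150,175:200,2]))
close_job(); print(current_clock())
E
```

```text
pad z 0.05043488056796194 block 0.060900134843634934
the job is handed in; nothing more can be done
the job is handed in; nothing more can be done
```

I took the corner angle of the hornblende on the mat, locked the bevel there, and left it lying locked in the sled's corner against the opened yellow fence. I then handed the job in at about 60 s. `close_job()` gave no verdict, so success is not confirmed.

- **On the crystal:** the stock touched its face with about 3–5 N, and I pushed the corner in with about 7 N. The lever closed against its stop at about 20 N on the pad. The camera then showed roughly 124.6° between stock and blade, with the bevel still on the corner.
- **In the sled:** the blade swung the fence open until it met the corner at about 8 N. After release, the blade and fence lay flush but read only about 123.3°, close to the lower limit of 122.7°. That is about a degree less than on the crystal; I don't know whether the blade slipped or the cameras disagreed.
- **Correction:** I regripped the bevel and turned it 1° to open the fence a little further.
- **Last check:** the fence read about 124.1° against a target of 125°, with the blade parallel to it within about 0.3°. The stock was about 1° off the fixed fence, within the 2.3° allowed. The lever pad was about 40 mm above the plate, so still locked, and the gripper was clear of everything.
- **Crystal contact:** while first finding the crystal's face I stopped twice on light contacts of 2.5 N, at least one of them probably a fingertip brushing the crystal's top. A third contact there reached about 5 N sideways, and I then re-approached from further out. Every crystal force I read at the wrist was well under 25 N.
- **Bystanders:** I saw no bystander move in the pictures, but I did not measure their positions at the end.

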